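# Fetch a vial from behind the bottles for weighing

### The job

The brown vial with the blue cap has to be weighed, but the amber bottle, the white bottle and the beaker stand in front of it on the grey stand. First clear all three onto the blue stand, then stand the blue-capped vial upright in the middle of the balance's pan and leave it there, and after that put the bottles and the beaker back, each upright exactly on the mark where it stood at the start. Leave the white-capped vial alone and knock nothing over.

Things in the scene. Friction and masses are not known exactly. Their poses are not given: they have to be found in the camera images.
- amber_bottle_centre (a point): Brown (amber) bottle with a black screw cap, standing, round, body 60 mm in diameter, 118 mm tall in all (straight up to 80 mm, then the shoulder; the cap, 37 mm in diameter, is the top 16 mm and firmly on), 0.19 kg. Lift it by the cap: a gripper low on the body would run its palm onto the cap. The point is its centre, on the axis, 59 mm above its underside, z up. At the start on one of the three large round marks along the front of the grey stand.
- white_bottle_centre (a point): White plastic bottle with a blue screw cap, standing, round, body 47 mm in diameter, 98 mm tall in all (straight up to 66 mm, then the shoulder; the cap, 29 mm in diameter, is the top 13 mm and firmly on), 0.11 kg. Lift it by the cap. The point is its centre, on the axis, 49 mm above its underside, z up. At the start it stands on another of the large marks along the front of the grey stand.
- beaker_centre (a point): Small empty glass beaker, open at the top, straight and round, 46 mm in diameter, 60 mm tall, 0.03 kg. While a bottle stands beside it (80 mm between centres, higher than the beaker), grip it with one finger in front and one behind. The point is its centre, on the axis, 30 mm above its underside, z up. At the start it stands on the remaining large mark along the front of the grey stand.
- vial_blue_centre (a point): The wanted sample vial: brown glass with a bright blue cap, standing, round, 15 mm in diameter, 42 mm tall, 0.012 kg. The point is its centre, on the axis, 21 mm above its underside, z up. At the start it stands on one of the two small marks along the back of the grey stand, behind the bottles and the beaker.
- vial_white_centre (a point): The other sample vial: clear glass with a white cap, standing, 15 mm in diameter, 42 mm tall. The point is its centre, 21 mm above its underside, z up. It stands on the other small mark along the back of the grey stand, 80 mm from the wanted vial, and is to be left alone.
- grey_top (a point): Grey stand: a flat board, 125 mm (its x, away from the robot) by 230 mm (its y), no rim, fixed on short feet. The point is the centre of its upper face, 22 mm above the bench; z up. Flat white-outlined circles mark the places: three of 68 mm at x = -20 mm, y = -80, 0, +80 mm; two of 26 mm at x = +35 mm, y = -40, +40 mm. Grey and blue stand are side by side, either may be the left one.
- blue_top (a point): Blue stand, the side area: a plain flat board of the same make, 125 mm (its x, away from the robot) by 230 mm (its y), no rim, fixed, empty at the start. The point is the centre of its upper face, 22 mm above the bench; z up.
- pan (a point): Small white laboratory balance, 100 x 130 mm, fixed to the bench behind the stands, left of the tall black computer tower. Its flat round steel pan, 72 mm in diameter, does not move. The point is the centre of the pan's upper face, 45 mm above the bench; z up.

How it is judged:
By the outcome, as a careful person would: the job done as asked, in the order asked, and still so for the second after the job is handed in, with the robot touching nothing.
It also fails if it takes over 144 s, if anything falls off the work surface, if the arm or the gripper's body presses on something with over 40 N, if the wrist force passes 120 N, or if a joint passes its speed limit or range.

### The arm

A 6-joint arm with a two-finger parallel gripper is mounted at the origin on a cart in front of the work surface, level with it; the furniture and walls round the work are solid. World frame = base frame: x ahead of the robot, y to its left, z up, the work surface at z = 0. Lengths are in m, angles in degrees, forces in N, time in s.
With the tool pointing down it reaches from about 0.375 to 0.925 m from the base axis. Payload 5.7 kg.
Tool frame: the origin (TCP) lies between the finger pads; the fingertips stand 8 mm ahead of it and the grasp point (between the pads) lies 11 mm behind it; z points along the fingers, y is the line along which they close (so a half turn about z gives the same grasp; the last joint's range is limited). The gripper opens to 85 mm and grips with 20 to 120 N. Pads are 22 mm wide; open, the fingers measure 114 mm over their backs; the gripper's body (76 mm by 85 mm) begins 54 mm behind the grasp point. The pads swing forward as they close: fully open they stand 13 mm farther back than shut.
Start: joints at [58.837, 20.558, 86.54, -0, 72.909, -6.595], TCP at [0.249, 0.546, 0.239] pointing down, gripper open.
Joint ranges: [-170.27, 170.27], [-57.76, 135], [12.27, 136.19], [-55.21, 235.2], [11.17, 155.16], [-170.74, 170.74]. Speed limits (degrees/s): [136.94, 136.94, 180, 180, 180, 180].

### API

Orientations are given as a 3x3 rotation matrix whose columns are the frame's x, y, z axes.
In Python, from plant import r gives the robot as it stands. The module is installed in compiled form; this text tells all that it offers.
- The arm moves only by the tool play_rows, never from a script. Its arguments are lists of equal length, an entry for each row: "claw": the opening, from 0 (shut) to 1 (fully open); "dp": the shift along the tool's x, y, z in cm, a list of three; "angular": the turn, a rotation vector about the tool's x, y, z in degrees, a list of three. A call has 1 to 5 rows; each row is the pose to reach, as a shift and turn from the pose commanded when the call began, along the tool's axes at that moment; what a row does not reach only later rows make up. A row lasts 1/10 s, in which the tool goes at most 50 mm and 8.59 degrees, less where a joint would pass 70% of its speed; a pose out of reach is approached as far as the arm can. A call with a gripper value outside its range is refused whole. The fingers move at their own pace and stop on an object; the grip force is fixed at half the most. Time passes only in rows, so rows that repeat a pose let the fingers close. It gives the time, the measured TCP pose, the force, the opening and the grip force at its end, in the units of the state.
- r.get_state(): the state, without advancing time (a new reading comes with each control period).
- r.grab_frame(name): name is "scene" or "top" or "wrist"; returns the picture (420x560x3 uint8, blue, green, red); there is no depth.
- r.camera_model(name): a dict with "fx", "fy", "cx", "cy" (pixels), "dist_coeffs" ([k1, k2, p1, p2, k3] as OpenCV has them; the pictures are not rectified), "cam_to_world" (4x4, takes a point from camera to world coordinates). Camera axes: x right, y down, z forward; pixel columns grow to the right and rows downward; lengths in m; the calibration is good to about 2 mm. A picture is of the moment at which its call begins: read the wrist's pose just before it. camera_model takes no time and is no camera call; for the wrist camera it gives the pose at the moment of the call.
- r.job_done(): hands the job in; it is judged then, once.
The state is a dict: "clock": time; "joints": joint angles; "qvel": joint speeds; "tau": joint torques, N m; "tool_pos": TCP position; "eef_rot": TCP orientation; "force": force on the tool from outside, world axes, zero at the start; "torque": the same for the moment, N m; "gripper_width": finger opening in m; "grasp_force": force on a finger pad.
Only numpy, scipy, OpenCV 4.12 (cv2) and the standard library are available. Lean on these libraries where they do the work, as an engineer would, in place of code of your own. Each camera call takes 0.05 s, during which the arm holds its last target. There are 200 camera calls.

## Working session

There is one attempt and no reset: what is moved stays moved. The work goes in short steps, Python scripts to look and compute and a tool call to move; the robot and the scene stay as the last step left them, time stands still between calls to the robot, and variables do not carry over. Pictures are saved under pics/ and viewed, at most 14 in all, crops included, and the job is handed in when it is done.

Besides the shell and the picture viewer there is one more tool, called after "Emit:" as name(argument=value, ...), one argument or row to a line, values as JSON. play_rows: Moves the arm, as the interface text tells. Its arguments: {"type":"object","properties":{"claw":{"type":"array"},"dp":{"type":"array"},"angular":{"type":"array"}},"required":["claw","dp","angular"]}

```bash
mkdir -p pics; python3 - <<'E'
from plant import r
import cv2,numpy as np
s=r.get_state();print(s)
for n in("scene","top"):
    cv2.imwrite(f"pics/{n}0.png",r.grab_frame(n)); m=r.camera_model(n);print(n,m)
E
```

```text
{'clock': 0.0, 'joints': array([ 5.88371368e+01,  2.06006305e+01,  8.66001766e+01, -3.23177989e-05,
        7.29080673e+01, -6.59390927e+00]), 'qvel': array([ 8.53381763e-02,  4.03572037e-05,  6.69779596e-02, -4.14009969e-02,
       -4.55378303e-02,  6.38536953e-02]), 'tau': array([-3.38904902e-04, -5.27621806e+01, -2.78618002e+01, -4.26909264e-04,
        1.33333117e-02, -4.13133898e-05]), 'tool_pos': array([0.24912003, 0.54509522, 0.23841766]), 'eef_rot': array([[-9.09461502e-01,  4.15786978e-01, -9.82848499e-04],
       [ 4.15788082e-01,  9.09460074e-01, -1.62629409e-03],
       [ 2.17669566e-04, -1.88770855e-03, -9.99998195e-01]]), 'force': array([-0.2284253 , -1.15388868,  0.05238677]), 'torque': array([-0.01020332, -0.01545831,  0.0158962 ]), 'grasp_force': 0.0, 'gripper_width': 0.08538352049849096}
scene {'fx': 495.0423164555678, 'fy': 495.0423164555678, 'cx': 285.72625614145636, 'cy': 208.03404483176575, 'dist_coeffs': array([0.04726186, 0.        , 0.        , 0.        , 0.        ]), 'cam_to_world': array([[ 0.87428484, -0.24868621,  0.41687072,  0.08756716],
       [-0.48530044, -0.46632211,  0.73961285, -0.57704802],
       [ 0.01046452, -0.84893985, -0.52838587,  0.63811625],
       [ 0.        ,  0.        ,  0.        ,  1.        ]])}
top {'fx': 408.6514007417123, 'fy': 408.6514007417123, 'cx': 277.947891994262, 'cy': 203.8572655954775, 'dist_coeffs': array([-0.00067184,  0.        ,  0.        ,  0.        ,  0.        ]), 'cam_to_world': array([[-0.01283921, -0.97637993,  0.21567892,  0.36548211],
       [-0.99990802,  0.01347984,  0.00149954,  0.24308684],
       [-0.00437144, -0.21563983, -0.97646319,  0.91982111],
       [ 0.        ,  0.        ,  0.        ,  1.        ]])}
```

View pics/scene0.png

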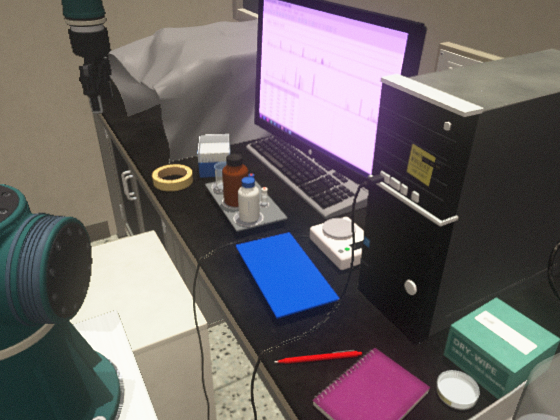

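View pics/top0.png

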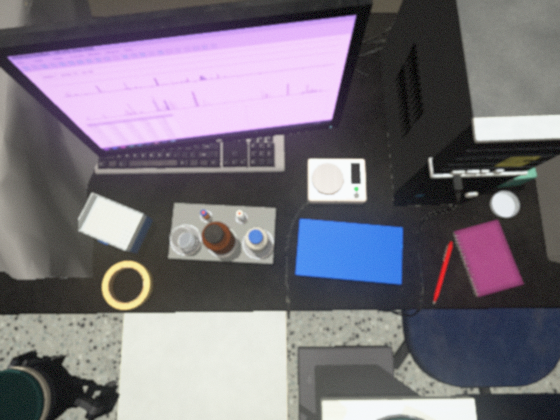

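The top view shows the beaker at about (185,238), amber bottle (214,233), white bottle (257,236), blue vial (205,214), white vial (241,214), pan (327,180) and blue stand (350,251). Grey is the left (+y) stand.

```bash
cat > h.py <<'E'
from plant import r
import cv2,numpy as np
def ray(m,uv):
    K=np.array([[m['fx'],0,m['cx']],[0,m['fy'],m['cy']],[0,0,1]])
    p=cv2.undistortPoints(np.array([[uv]],float),K,m['dist_coeffs'])[0,0]
    T=m['cam_to_world'];d=T[:3,:3]@np.array([p[0],p[1],1]);return T[:3,3],d/np.linalg.norm(d)
def atz(m,uv,z):
    o,d=ray(m,uv);return o+d*(z-o[2])/d[2]
def tri(*mv):
    A=np.zeros((3,3));b=np.zeros(3);R=[ray(m,uv) for m,uv in mv]
    for o,d in R:
        P=np.eye(3)-np.outer(d,d);A+=P;b+=P@o
    x=np.linalg.solve(A,b);return x,[np.linalg.norm(np.cross(x-o,d))*1e3 for o,d in R]
def proj(m,X):
    T=m['cam_to_world'];K=np.array([[m['fx'],0,m['cx']],[0,m['fy'],m['cy']],[0,0,1]])
    R=T[:3,:3].T;t=-R@T[:3,3]
    return cv2.projectPoints(np.array(X,float).reshape(-1,3),cv2.Rodrigues(R)[0],t,K,m['dist_coeffs'])[0].reshape(-1,2)
E
python3 - <<'E'
from h import *
np.set_printoptions(precision=4,suppress=True)
m=r.camera_model("top")
for n,uv,z in[("beaker",(185,238),.082),("amber",(214,233),.14),("white",(257,236),.12),("vb",(205,214),.064),("vw",(241,214),.064),("pan",(327,180),.045),("blue",(350,251),.022),("g_tl",(175,203),.022),("g_tr",(276,207),.022),("g_bl",(168,262),.022),("g_br",(274,265),.022),
 ("b_tl",(300,219),.022),("b_tr",(402,227),.022),("b_bl",(296,276),.022),("b_br",(402,285),.022)]: print(n,atz(m,uv,z))
w=r.camera_model("wrist");print(w);s=r.get_state();R=s['eef_rot'];T=w['cam_to_world'];print("cam in tool",R.T@(T[:3,3]-s['tool_pos']),R.T@T[:3,:3])
cv2.imwrite("pics/top_s.png",cv2.resize(r.grab_frame("top")[140:300,70:420],None,fx=2.2,fy=2.2,interpolation=cv2.INTER_CUBIC))
E
```

```text
beaker [0.481  0.4371 0.082 ]
amber [0.482  0.3681 0.14  ]
white [0.4779 0.2864 0.12  ]
vb [0.5345 0.4004 0.064 ]
vw [0.5334 0.3235 0.064 ]
pan [0.6114 0.1349 0.045 ]
blue [0.4558 0.0879 0.022 ]
g_tl [0.569  0.4764 0.022 ]
g_tr [0.5566 0.2489 0.022 ]
g_bl [0.4371 0.4863 0.022 ]
g_br [0.4275 0.2548 0.022 ]
b_tl [0.5285 0.1957 0.022 ]
b_tr [ 0.5074 -0.0302  0.022 ]
b_bl [0.4033 0.2074 0.022 ]
b_br [ 0.3812 -0.0203  0.022 ]
{'fx': 313.52195850799467, 'fy': 313.52195850799467, 'cx': 278.0791693768671, 'cy': 204.3606242887196, 'dist_coeffs': array([-0.0196,  0.    ,  0.    ,  0.    ,  0.    ]), 'cam_to_world': array([[ 0.4166,  0.8782,  0.235 ,  0.1894],
       [ 0.9091, -0.4018, -0.1102,  0.5722],
       [-0.0023,  0.2595, -0.9657,  0.3725],
       [ 0.    ,  0.    ,  0.    ,  1.    ]])}
cam in tool [ 0.0656 -0.0004 -0.1339] [[-0.001  -0.9657 -0.2597]
 [ 1.     -0.0008 -0.0009]
 [ 0.0006 -0.2597  0.9657]]
```

View pics/top_s.png

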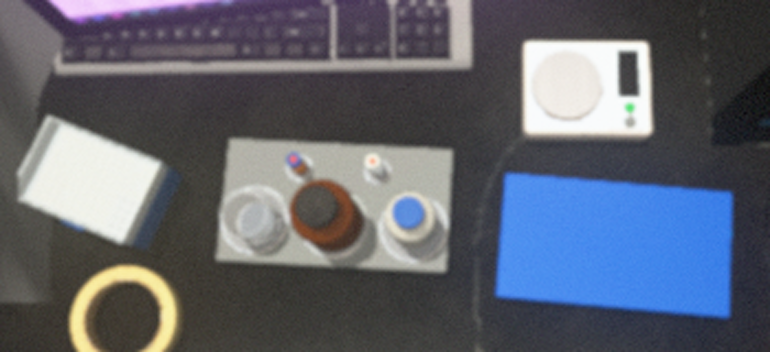

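Emit:
play_rows(
  claw=[1,1,1,1,1],
  dp=[
    [-3.9,-0.5,-0.6],
    [-7.8,-0.9,-1.2],
    [-11.7,-1.4,-1.8],
    [-15.6,-1.8,-2.4],
    [-19.6,-2.3,-2.9],
  ],
  angular=[
    [0,0,8.5],
    [0,0,17],
    [0,0,25.5],
    [0,0,34],
    [0,0,42.5],
  ],
)

```text
clock: 0.65
tool_pos: [0.4192, 0.4423, 0.2684]
eef_rot: [[-0.384, 0.923, -0.0], [0.923, 0.384, -0.0], [-0.0, -0.0, -1.0]]
force: [0.4, 0.9, 0.2]
gripper_width: 0.0853
grasp_force: 0.0
```

The crop confirms the layout: the blue-capped vial stands between beaker and amber, at (297,160) in the crop, and the white-capped one at (374,163).

Emit:
play_rows(
  claw=[1,1,1,1,1],
  dp=[
    [-2.2,1.6,-0.4],
    [-4.4,3.3,-0.8],
    [-6.6,4.9,-1.2],
    [-6.6,4.9,-1.2],
    [-6.6,4.9,-1.2],
  ],
  angular=[
    [0,0,8],
    [0,0,16],
    [0,0,22.6],
    [0,0,22.6],
    [0,0,22.6],
  ],
)

```text
clock: 1.15
tool_pos: [0.489, 0.4012, 0.2798]
eef_rot: [[-0.006, 1.0, -0.001], [1.0, 0.006, -0.0], [-0.0, -0.001, -1.0]]
force: [0.1, -0.0, -0.7]
gripper_width: 0.0852
grasp_force: 0.0
```

```bash
cat >> h.py <<'E'
import pickle
def snap(n):
    m=r.camera_model("wrist");cv2.imwrite(f"pics/{n}.png",r.grab_frame("wrist"));pickle.dump(m,open(f"{n}.pkl","wb"));return m
E
python3 - <<'E'
from h import *
snap("w1");s=r.get_state();print(s['clock'],s['tool_pos'],s['eef_rot'])
E
```

```text
1.2 [0.48829637 0.40153169 0.27978299] [[-6.88699374e-03  9.99975285e-01 -1.41405723e-03]
 [ 9.99976236e-01  6.88654748e-03 -3.20214170e-04]
 [-3.10468283e-04 -1.41622894e-03 -9.99998949e-01]]
```

View pics/w1.png

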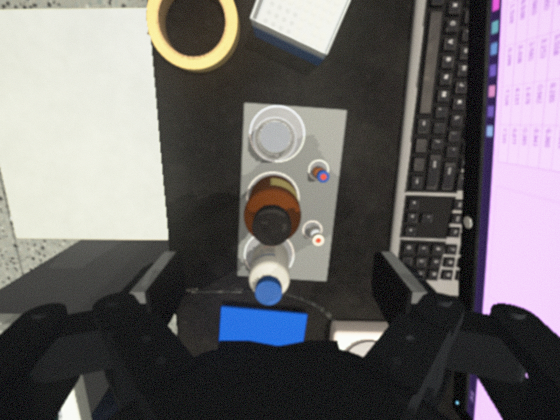

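Emit:
play_rows(
  claw=[1,1,1,1,1],
  dp=[
    [-4,0,0],
    [-8,0,0],
    [-12,0,0],
    [-12,0,0],
    [-12,0,0],
  ],
  angular=[
    [0,0,0],
    [0,0,0],
    [0,0,0],
    [0,0,0],
    [0,0,0],
  ],
)

```text
clock: 1.7
tool_pos: [0.4888, 0.2818, 0.2803]
eef_rot: [[-0.006, 1.0, -0.001], [1.0, 0.006, 0.001], [0.001, -0.001, -1.0]]
force: [0.2, -0.7, 0.4]
gripper_width: 0.0852
grasp_force: 0.0
```

```bash
python3 - <<'E'
from h import *
snap("w2");s=r.get_state();print(s['clock'],s['tool_pos'],s['eef_rot'])
E
```

```text
1.75 [0.48905176 0.2824309  0.28033315] [[-6.77233636e-03  9.99977037e-01 -2.45893533e-04]
 [ 9.99976814e-01  6.77250942e-03  7.09926085e-04]
 [ 7.11575099e-04 -2.41079973e-04 -9.99999718e-01]]
```

View pics/w2.png

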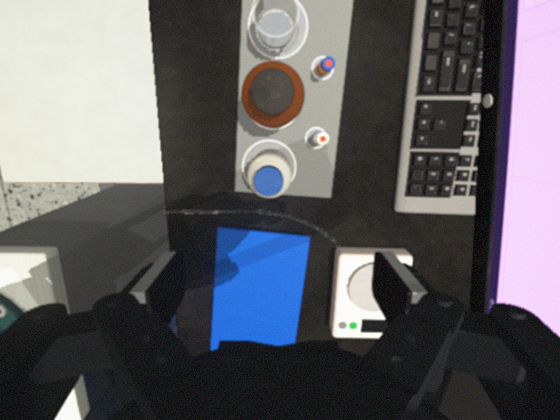

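w1 shows the grey stand with corners at (246,103), (347,108), (238,277) and (327,281). In w2 the beaker is at (276,25), amber cap (271,92), white bottle's cap (268,180), blue vial (325,66) and white vial (320,138), and the pan is partly hidden by the finger at (365,285).

```bash
cat > fit.py <<'E'
from h import *
from scipy.optimize import least_squares
np.set_printoptions(precision=4,suppress=True)
M={n:pickle.load(open(n+".pkl","rb")) for n in("w1","w2")};M["top"]=r.camera_model("top");M["scene"]=r.camera_model("scene")
def stand(p,L): # p=x,y,z,yaw
    c,s=np.cos(p[3]),np.sin(p[3]);L=np.atleast_2d(L);return np.c_[p[0]+c*L[:,0]-s*L[:,1],p[1]+s*L[:,0]+c*L[:,1],np.full(len(L),p[2])]
C=np.array([[-62.5,115],[62.5,115],[-62.5,-115],[62.5,-115]])/1e3
MK=np.array([[-20,-80],[-20,0],[-20,80],[35,-40],[35,40]])/1e3
E
python3 - <<'E'
from fit import *
obs={"w1":[(246,103),(347,108),(238,277),(327,281)],"w2":[None,None,(236,194),(332,197)]}
def f(p):
    e=[]
    for n in obs:
        q=proj(M[n],stand(p,C))
        e+=[q[i]-o for i,o in enumerate(obs[n]) if o]
    return np.ravel(e)
s=least_squares(f,[.5,.37,.022,-.04]);print(s.x,s.fun)
print("marks",stand(s.x,MK))
for n,a,b,z in[("beaker top?",(274,138),(277,24),.082),("amber",(271,225),(271,92),.14),("white",(267,291),(268,180),.12),("vb",(322,176),(327,64),.064),("vw",(318,240),(321,138),.064)]:
    print(n,tri((M["w1"],a),(M["w2"],b)),atz(M["w2"],b,z)[:2])
print("monitor corner",tri((M["top"],(335,122)),(M["scene"],(378,180))))
t=[]
for n,(x0,y0) in(("w1",(225,95)),("w2",(225,0))):
    im=cv2.imread(f"pics/{n}.png");k=2.7;c=cv2.resize(im[y0:y0+212,x0:x0+140],None,fx=k,fy=k,interpolation=cv2.INTER_CUBIC)
    P=lambda X:((proj(M[n],X)-[x0,y0]+.5)*k-.5)
    for q in P(stand(s.x,C)):cv2.circle(c,tuple(int(v) for v in q),3,(0,255,0),-1)
    a=np.linspace(0,6.29,60)
    for mk,rad in zip(MK,[.034]*3+[.013]*2):
        cv2.polylines(c,[P(stand(s.x,mk+rad*np.c_[np.cos(a),np.sin(a)])).astype(np.int32)],1,(0,255,0),1)
    t.append(c)
cv2.imwrite("pics/ov1.png",np.hstack(t))
E
```

```text
[ 0.5029  0.3677  0.0196 -0.0567] [-2.014  -0.2427  0.5916  1.5011  0.4541 -0.9376  0.9773  0.1203 -0.0876
 -1.712   0.295   1.1306]
marks [[0.4784 0.289  0.0196]
 [0.4829 0.3689 0.0196]
 [0.4874 0.4487 0.0196]
 [0.5355 0.3258 0.0196]
 [0.5401 0.4057 0.0196]]
beaker top? (array([0.4849, 0.4461, 0.0444]), [np.float64(1.4341651455112534), np.float64(1.434165145511306)]) [0.4865 0.436 ]
amber (array([0.4819, 0.3701, 0.1319]), [np.float64(0.029387486000600923), np.float64(0.029387486000673972)]) [0.4821 0.3694]
white (array([0.478 , 0.2911, 0.1172]), [np.float64(0.6736262049981612), np.float64(0.6736262049982082)]) [0.4787 0.2916]
vb (array([0.539 , 0.4044, 0.0583]), [np.float64(0.2322615309649829), np.float64(0.2322615309648641)]) [0.5384 0.4035]
vw (array([0.5358, 0.3281, 0.0636]), [np.float64(0.627108625689116), np.float64(0.6271086256891787)]) [0.5351 0.3281]
monitor corner (array([0.7063, 0.126 , 0.1404]), [np.float64(0.928838081691605), np.float64(0.9288380816915508)])
```

View pics/ov1.png

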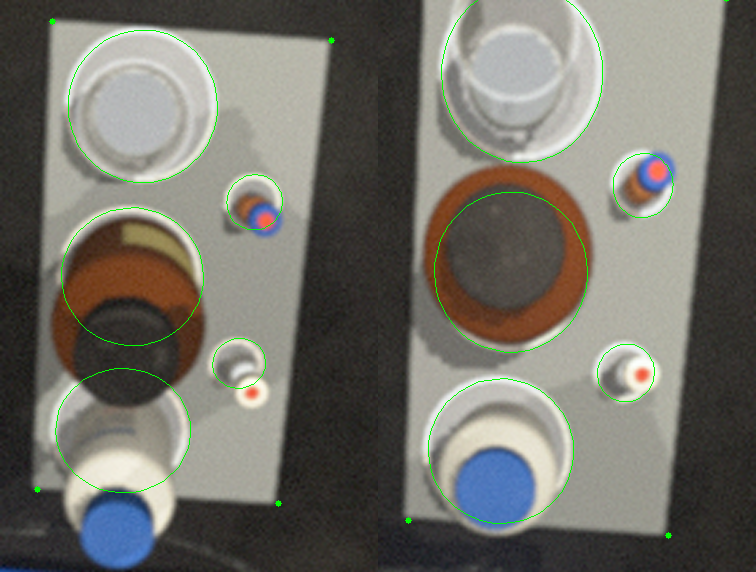

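The overlay fits the stand's rings and corners to about 1 mm, so I'm using it. White bottle first.

Emit:
play_rows(
  claw=[1,1,1,1,1],
  dp=[
    [0.9,-1.0,2],
    [0.9,-1.0,6],
    [0.9,-1.0,10],
    [0.9,-1.0,13],
    [0.9,-1.0,14],
  ],
  angular=[
    [0,0,0.4],
    [0,0,0.4],
    [0,0,0.4],
    [0,0,0.4],
    [0,0,0.4],
  ],
)

```text
clock: 2.25
tool_pos: [0.477, 0.2912, 0.137]
eef_rot: [[-0.001, 1.0, -0.005], [1.0, 0.001, -0.002], [-0.002, -0.005, -1.0]]
force: [-0.6, -0.9, -0.2]
gripper_width: 0.0853
grasp_force: 0.0
```

```bash
python3 - <<'E'
from fit import *
m=snap("w3");s=r.get_state();print(s['clock'],s['tool_pos'],s['eef_rot'],s['force'])
im=cv2.imread("pics/w3.png")
cv2.imwrite("pics/w3b.png",cv2.resize(im[120:420,100:460],None,fx=2,fy=2))
E
```

```text
2.3 [0.4774 0.291  0.1371] [[-0.0008  1.     -0.0052]
 [ 1.      0.0008 -0.002 ]
 [-0.002  -0.0052 -1.    ]] [ 0.2667  0.3964 -0.4371]
```

View pics/w3b.png

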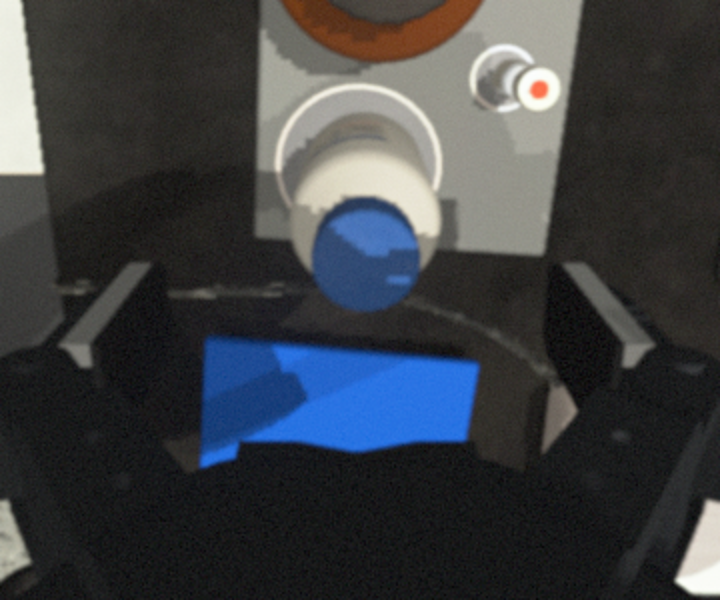

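The crop w3b shows the white bottle's cap at (366,253), which is (283,246) in the full picture, nearly central between the fingers.

```bash
python3 - <<'E'
from fit import *
m=pickle.load(open("w3.pkl","rb"))
u=(100+365.5/2,120+253/2)
print(atz(m,u,.12),tri((M["w2"],(268,180)),(m,u)),tri((M["w1"],(267,291)),(m,u)))
print("mark",atz(m,(100+358/2,120+165/2),.022),"vw",atz(m,(100+539/2,120+89/2),.064))
for uv in[(218,227),(309,238),(210,350)]:print("blue",atz(M["w2"],uv,.022))
print(atz(m,(100+207/2,120+337/2),.022),atz(m,(100+478/2,120+362/2),.022))
E
```

```text
[0.4791 0.2931 0.12  ] (array([0.4789, 0.2907, 0.1144]), [np.float64(0.3170394506345238), np.float64(0.31703945063443845)]) (array([0.4783, 0.2953, 0.1248]), [np.float64(0.7805466631938115), np.float64(0.7805466631938409)])
mark [0.4768 0.2906 0.022 ] vw [0.5368 0.3278 0.064 ]
blue [0.4091 0.2098 0.022 ]
blue [0.53  0.195 0.022]
blue [0.3881 0.0159 0.022 ]
[0.4096 0.2112 0.022 ] [0.5309 0.1991 0.022 ]
```

Emit:
play_rows(
  claw=[1,1,0.15,0.15,0.15],
  dp=[
    [0.05,0.1,2.0],
    [0.05,0.1,2.5],
    [0.05,0.1,2.5],
    [0.05,0.1,2.5],
    [0.05,0.1,2.5],
  ],
  angular=[
    [0,0,0],
    [0,0,0],
    [0,0,0],
    [0,0,0],
    [0,0,0],
  ],
)

```text
clock: 2.8
tool_pos: [0.4814, 0.2915, 0.1165]
eef_rot: [[0.001, 1.0, 0.002], [1.0, -0.001, 0.001], [0.001, 0.002, -1.0]]
force: [0.6, 0.2, 0.1]
gripper_width: 0.0439
grasp_force: 0.0
```

Emit:
play_rows(
  claw=[0.15,0.1,0.1,0.1,0.1],
  dp=[
    [0,0,0],
    [0,0,0],
    [0,0,0],
    [0,0,-0.5],
    [0,0,-2],
  ],
  angular=[
    [0,0,0],
    [0,0,0],
    [0,0,0],
    [0,0,0],
    [0,0,0],
  ],
)

```text
clock: 3.3
tool_pos: [0.4795, 0.2904, 0.1346]
eef_rot: [[0.001, 1.0, -0.003], [1.0, -0.001, -0.001], [-0.001, -0.003, -1.0]]
force: [0.8, 1.1, -0.7]
gripper_width: 0.0259
grasp_force: 59.1
```

Emit:
play_rows(
  claw=[0.1,0.1,0.1,0.1,0.1],
  dp=[
    [0,0,-2],
    [0,0,-5],
    [0,0,-7],
    [0,0,-7],
    [0,0,-7],
  ],
  angular=[
    [0,0,0],
    [0,0,0],
    [0,0,0],
    [0,0,0],
    [0,0,0],
  ],
)

```text
clock: 3.8
tool_pos: [0.4805, 0.2909, 0.2053]
eef_rot: [[0.001, 1.0, 0.0], [1.0, -0.001, 0.0], [0.0, 0.0, -1.0]]
force: [-0.9, -0.3, -1.1]
gripper_width: 0.0264
grasp_force: 59.2
```

```bash
python3 - <<'E'
from fit import *
m=snap("w4");s=r.get_state();print(s['clock'],s['tool_pos'],s['force'],s['gripper_width'],s['grasp_force'])
t=r.grab_frame("scene")[110:260,180:380]
cv2.imwrite("pics/w4b.png",np.hstack([cv2.imread("pics/w4.png")[:, 90:470],cv2.resize(t,None,fx=2,fy=2.8)]))
E
```

```text
3.85 [0.4799 0.2906 0.2045] [-0.3957 -0.4303 -1.4746] 0.026269538838492847 59.18231427669525
```

View pics/w4b.png

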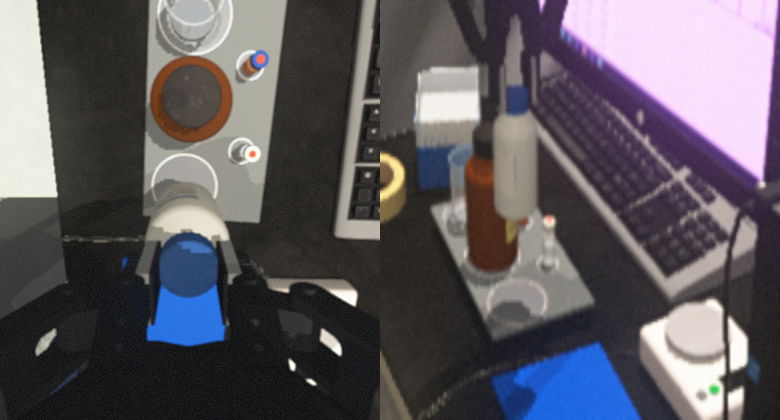

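The picture shows the white bottle hanging upright, gripped by its cap. Its empty mark is at wrist pixel (275,183).

Emit:
play_rows(
  claw=[0.1,0.1,0.1,0.1,0.1],
  dp=[
    [-3,-0.4,0],
    [-8,-1.0,0],
    [-13,-1.6,0],
    [-18,-2.2,0],
    [-22.5,-2.6,0],
  ],
  angular=[
    [0,0,0],
    [0,0,0],
    [0,0,0],
    [0,0,0],
    [0,0,0],
  ],
)

```text
clock: 4.4
tool_pos: [0.4525, 0.0642, 0.204]
eef_rot: [[0.001, 1.0, -0.003], [1.0, -0.001, -0.0], [-0.0, -0.003, -1.0]]
force: [0.8, -0.5, -1.6]
gripper_width: 0.0263
grasp_force: 59.2
```

Emit:
play_rows(
  claw=[0.1,0.1,0.1,0.1,0.1],
  dp=[
    [-3,-0.3,0],
    [-5.1,-0.4,2],
    [-5.1,-0.4,5],
    [-5.1,-0.4,7.5],
    [-5.1,-0.4,8],
  ],
  angular=[
    [0,0,0],
    [0,0,0],
    [0,0,0],
    [0,0,0],
    [0,0,0],
  ],
)

```text
clock: 4.9
tool_pos: [0.4471, 0.015, 0.1221]
eef_rot: [[0.002, 1.0, -0.007], [1.0, -0.002, 0.001], [0.001, -0.007, -1.0]]
force: [-0.6, 0.7, -0.6]
gripper_width: 0.0264
grasp_force: 59.3
```

Emit:
play_rows(
  claw=[0.1,0.1,0.1,0.1,0.1],
  dp=[
    [0,0,0],
    [0,0,0.4],
    [0,0,0.8],
    [0,0,0.8],
    [0,0,0.8],
  ],
  angular=[
    [0,0,0],
    [0,0,0],
    [0,0,0],
    [0,0,0],
    [0,0,0],
  ],
)

```text
clock: 5.4
tool_pos: [0.4506, 0.0151, 0.1177]
eef_rot: [[0.001, 1.0, 0.001], [1.0, -0.001, -0.0], [-0.0, 0.001, -1.0]]
force: [-0.3, -1.0, -2.1]
gripper_width: 0.0268
grasp_force: 59.3
```

Emit:
play_rows(
  claw=[0.1,0.1,0.1,0.1,0.1],
  dp=[
    [0,0,0.1],
    [0,0,0.2],
    [0,0,0.2],
    [0,0,0.2],
    [0,0,0.2],
  ],
  angular=[
    [0,0,0],
    [0,0,0],
    [0,0,0],
    [0,0,0],
    [0,0,0],
  ],
)

```text
clock: 5.9
tool_pos: [0.4508, 0.015, 0.1164]
eef_rot: [[0.001, 1.0, 0.001], [1.0, -0.001, -0.0], [-0.0, 0.001, -1.0]]
force: [-3.0, 0.7, 11.6]
gripper_width: 0.0266
grasp_force: 60.6
```

Firm contact at TCP z 0.1165, so I release.

Emit:
play_rows(
  claw=[0.1,1,1,1,1],
  dp=[
    [0,0,-0.1],
    [0,0,-0.1],
    [0,0,-0.2],
    [0,0,-0.3],
    [0,0,-1.5],
  ],
  angular=[
    [0,0,0],
    [0,0,0],
    [0,0,0],
    [0,0,0],
    [0,0,0],
  ],
)

```text
clock: 6.4
tool_pos: [0.4493, 0.0151, 0.1295]
eef_rot: [[0.001, 1.0, -0.003], [1.0, -0.001, 0.0], [0.0, -0.003, -1.0]]
force: [-0.5, 0.1, -0.4]
gripper_width: 0.0825
grasp_force: 0.0
```

Emit:
play_rows(
  claw=[1,1,1,1,1],
  dp=[
    [0,0,-5],
    [3,0,-8],
    [8,0.8,-8],
    [13,1.2,-8],
    [18,1.7,-8],
  ],
  angular=[
    [0,0,0],
    [0,0,0],
    [0,0,0],
    [0,0,0],
    [0,0,0],
  ],
)

```text
clock: 6.9
tool_pos: [0.4676, 0.1957, 0.2109]
eef_rot: [[0.002, 1.0, 0.001], [1.0, -0.002, 0.0], [0.0, 0.001, -1.0]]
force: [0.3, -0.2, -0.6]
gripper_width: 0.0857
grasp_force: 0.0
```

Emit:
play_rows(
  claw=[1,1,1,1,1],
  dp=[
    [5,0.5,0],
    [10,1,0],
    [15,1.4,0],
    [17.5,1.5,0],
    [17.5,1.5,0],
  ],
  angular=[
    [0,0,0],
    [0,0,0],
    [0,0,0],
    [0,0,0],
    [0,0,0],
  ],
)

```text
clock: 7.4
tool_pos: [0.4826, 0.3727, 0.21]
eef_rot: [[-0.002, 1.0, 0.001], [1.0, 0.002, 0.002], [0.002, 0.001, -1.0]]
force: [-0.1, -0.5, 1.1]
gripper_width: 0.0854
grasp_force: 0.0
```

```bash
python3 - <<'E'
from fit import *
m=snap("w5");s=r.get_state();print(s['clock'],s['tool_pos'],s['force'],s['gripper_width'])
t=r.grab_frame("scene")[110:330,180:400]
cv2.imwrite("pics/w5b.png",np.hstack([cv2.imread("pics/w5.png")[:, 90:470],cv2.resize(t,(420,420))]))
print("markW",atz(pickle.load(open("w4.pkl","rb")),(275,183),.022))
E
```

```text
7.45 [0.4823 0.3705 0.2098] [ 0.3894  0.2693 -0.0626] 0.08548436071765159
markW [0.4771 0.2934 0.022 ]
```

View pics/w5b.png

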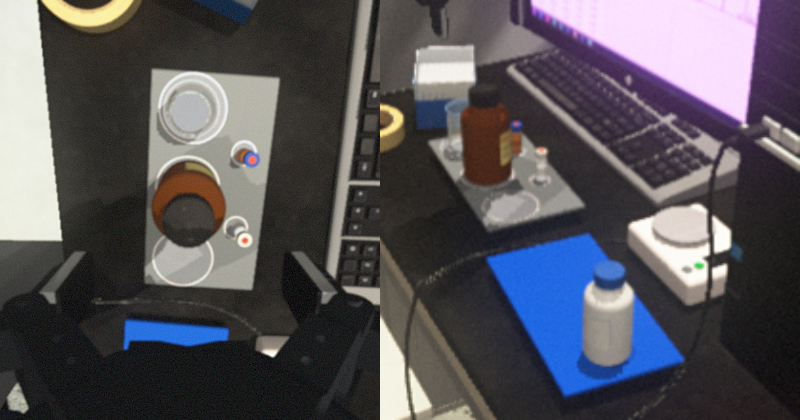

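The white bottle stands upright on the blue stand. In w5 the amber cap is at (282,219), the grey corners at (242,69), (369,78), (235,286) and (342,290), and the free white-bottle mark at (272,257).

```bash
python3 - <<'E'
from fit import *
for n in("w3","w4","w5"):M[n]=pickle.load(open(n+".pkl","rb"))
P=np.vstack([C,MK])
obs={"w1":{0:(246,103),1:(347,108),2:(238,277),3:(327,281)},"w2":{2:(236,194),3:(332,197)},"w3":{4:(279,202.5)},"w4":{4:(275,183)},"w5":{0:(242,69),1:(369,78),2:(235,286),3:(342,290),4:(272,257),6:(283,107)}}
f=lambda p:np.ravel([proj(M[n],stand([p[0],p[1],.022,p[2]],P))[i]-uv for n in obs for i,uv in obs[n].items()])
s=least_squares(f,[.5,.37,-.04],loss="soft_l1");print(s.x,s.fun.reshape(-1,2))
print(stand([s.x[0],s.x[1],.022,s.x[2]],MK))
u=(282,219);print(atz(M["w5"],u,.14),tri((M["w5"],u),(M["w1"],(271,225)),(M["w2"],(271,92))))
E
```

```text
[ 0.5019  0.3683 -0.0589] [[-2.7971 -0.9835]
 [ 0.4661  1.0358]
 [-0.6052 -0.6133]
 [ 0.4115  0.6451]
 [-1.2434 -1.8779]
 [-0.2867  1.1999]
 [ 0.5204  1.0803]
 [ 0.1537  3.5176]
 [-1.5017 -1.6143]
 [ 1.4506 -2.0428]
 [-0.4408 -2.1095]
 [ 1.331  -0.2513]
 [ 1.4036  0.8494]
 [-0.4283  1.2142]]
[[0.4773 0.2897 0.022 ]
 [0.482  0.3695 0.022 ]
 [0.4867 0.4494 0.022 ]
 [0.5345 0.3264 0.022 ]
 [0.5392 0.4062 0.022 ]]
[0.4851 0.3728 0.14  ] (array([0.483 , 0.3702, 0.1325]), [np.float64(2.1558667451726254), np.float64(1.0470286846846772), np.float64(1.1221556318209882)])
```

Emit:
play_rows(
  claw=[1,1,1,1,0.1],
  dp=[
    [0,0,4],
    [0,0,7],
    [0,0,7.9],
    [0,0,7.9],
    [0,0,7.9],
  ],
  angular=[
    [0,0,0],
    [0,0,0],
    [0,0,0],
    [0,0,0],
    [0,0,0],
  ],
)

```text
clock: 8.0
tool_pos: [0.4835, 0.3687, 0.1325]
eef_rot: [[0.002, 1.0, 0.001], [1.0, -0.002, 0.001], [0.001, 0.001, -1.0]]
force: [0.3, 0.1, 0.1]
gripper_width: 0.073
grasp_force: 0.0
```

Emit:
play_rows(
  claw=[0.1,0.1,0.1,0.1,0.1],
  dp=[
    [0,0,0],
    [0,0,0],
    [0,0,0],
    [0,0,0],
    [0,0,0],
  ],
  angular=[
    [0,0,0],
    [0,0,0],
    [0,0,0],
    [0,0,0],
    [0,0,0],
  ],
)

```text
clock: 8.5
tool_pos: [0.4834, 0.3696, 0.133]
eef_rot: [[0.001, 1.0, 0.002], [1.0, -0.001, 0.001], [0.001, 0.002, -1.0]]
force: [-0.6, 0.3, 5.7]
gripper_width: 0.0348
grasp_force: 59.2
```

Emit:
play_rows(
  claw=[0.1,0.1,0.1,0.1,0.1],
  dp=[
    [0,0,-2],
    [0,0,-6],
    [-3,-0.3,-8],
    [-8,-0.8,-8],
    [-13,-1.3,-8],
  ],
  angular=[
    [0,0,0],
    [0,0,0],
    [0,0,0],
    [0,0,0],
    [0,0,0],
  ],
)

```text
clock: 9.0
tool_pos: [0.4699, 0.2389, 0.2126]
eef_rot: [[-0.001, 1.0, 0.003], [1.0, 0.001, 0.001], [0.001, 0.003, -1.0]]
force: [0.6, -0.4, -1.4]
gripper_width: 0.0348
grasp_force: 60.4
```

Emit:
play_rows(
  claw=[0.1,0.1,0.1,0.1,0.1],
  dp=[
    [-5,-0.5,0],
    [-10,-0.9,0],
    [-14,-1.2,0],
    [-15,-1.3,1],
    [-15,-1.3,5],
  ],
  angular=[
    [0,0,0],
    [0,0,0],
    [0,0,0],
    [0,0,0],
    [0,0,0],
  ],
)

```text
clock: 9.5
tool_pos: [0.4602, 0.0881, 0.1642]
eef_rot: [[0.004, 1.0, 0.01], [1.0, -0.004, 0.0], [0.0, 0.01, -1.0]]
force: [1.9, -0.1, -2.0]
gripper_width: 0.0351
grasp_force: 60.4
```

Emit:
play_rows(
  claw=[0.1,0.1,0.1,0.1,0.1],
  dp=[
    [0,0,2],
    [0,0,2.5],
    [0,0,2.7],
    [0,0,2.7],
    [0,0,2.7],
  ],
  angular=[
    [0,0,0],
    [0,0,0],
    [0,0,0],
    [0,0,0],
    [0,0,0],
  ],
)

```text
clock: 10.0
tool_pos: [0.4574, 0.0899, 0.1353]
eef_rot: [[0.001, 1.0, 0.002], [1.0, -0.001, 0.0], [0.0, 0.002, -1.0]]
force: [-0.1, -1.0, -1.5]
gripper_width: 0.0348
grasp_force: 60.4
```

Emit:
play_rows(
  claw=[0.1,0.1,0.1,0.1,0.1],
  dp=[
    [0,0,0.1],
    [0,0,0.2],
    [0,0,0.2],
    [0,0,0.2],
    [0,0,0.2],
  ],
  angular=[
    [0,0,0],
    [0,0,0],
    [0,0,0],
    [0,0,0],
    [0,0,0],
  ],
)

```text
clock: 10.5
tool_pos: [0.4569, 0.0895, 0.1329]
eef_rot: [[0.001, 1.0, 0.001], [1.0, -0.001, 0.0], [0.0, 0.001, -1.0]]
force: [-0.9, 0.7, 5.9]
gripper_width: 0.0346
grasp_force: 61.2
```

Emit:
play_rows(
  claw=[0.1,1,1,1,1],
  dp=[
    [0,0,-0.1],
    [0,0,-0.1],
    [0,0,-0.2],
    [0,0,-0.3],
    [0,0,-1.5],
  ],
  angular=[
    [0,0,0],
    [0,0,0],
    [0,0,0],
    [0,0,0],
    [0,0,0],
  ],
)

```text
clock: 11.0
tool_pos: [0.4553, 0.0894, 0.1465]
eef_rot: [[0.001, 1.0, -0.003], [1.0, -0.001, -0.0], [-0.0, -0.003, -1.0]]
force: [-0.0, -0.1, 0.7]
gripper_width: 0.0859
grasp_force: 0.0
```

Emit:
play_rows(
  claw=[1,1,1,1,1],
  dp=[
    [0,0,-4],
    [3,0.2,-5],
    [8,0.7,-5],
    [13,1.1,-5],
    [18,1.5,-5],
  ],
  angular=[
    [0,0,0],
    [0,0,0],
    [0,0,0],
    [0,0,0],
    [0,0,0],
  ],
)

```text
clock: 11.5
tool_pos: [0.4717, 0.2706, 0.1977]
eef_rot: [[0.002, 1.0, 0.001], [1.0, -0.002, 0.0], [0.0, 0.001, -1.0]]
force: [1.0, -0.4, -0.6]
gripper_width: 0.0854
grasp_force: 0.0
```

Emit:
play_rows(
  claw=[1,1,1,1,1],
  dp=[
    [5,0.5,0],
    [10,1,0],
    [15,1.4,0],
    [18,1.5,0],
    [18,1.5,0],
  ],
  angular=[
    [0,0,0],
    [0,0,0],
    [0,0,0],
    [0,0,0],
    [0,0,0],
  ],
)

```text
clock: 12.0
tool_pos: [0.4866, 0.4533, 0.1969]
eef_rot: [[-0.002, 1.0, 0.001], [1.0, 0.002, 0.002], [0.002, 0.001, -1.0]]
force: [-0.7, -0.9, -0.0]
gripper_width: 0.0856
grasp_force: 0.0
```

```bash
python3 - <<'E'
from fit import *
m=snap("w6");s=r.get_state();print(s['clock'],s['tool_pos'],s['force'],s['gripper_width'])
t=r.grab_frame("scene")[110:330,180:400]
cv2.imwrite("pics/w6b.png",np.hstack([cv2.imread("pics/w6.png")[:, 90:470],cv2.resize(t,(420,420))]))
p=proj(m,[[.4867,.4494,.022],[.4867,.4494,.082],[.4867+.023,.4494,.082],[.4867-.023,.4494,.082],[.4867,.4494+.023,.082],[.5392,.4062,.064]]);print(p-[90,0])
E
```

```text
12.05 [0.4863 0.4508 0.1967] [-0.7392 -0.8253 -0.326 ] 0.0855419814215964
[[188.3739 191.1725]
 [188.4318 207.0461]
 [216.3424 207.0828]
 [160.5196 207.0085]
 [188.4786 179.5108]
 [245.6502 247.3285]]
```

View pics/w6b.png

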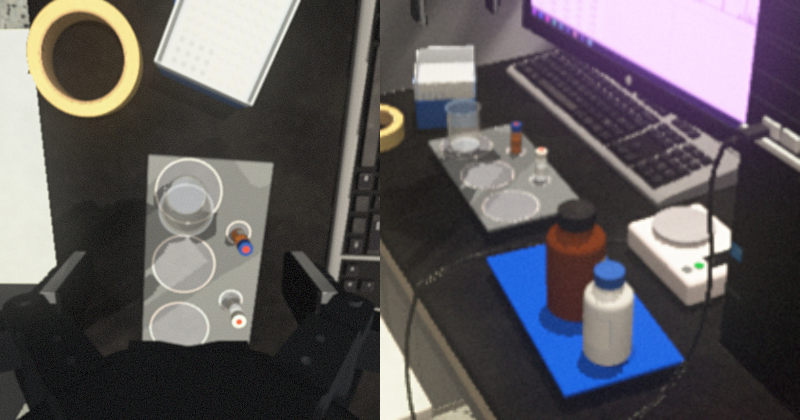

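Both bottles stand upright on blue. In w6b the beaker's ring is at (188,191) and its rim at (187,206), within 1 px of the prediction. The blue vial's cap is at (246,249), also close to its prediction.

Emit:
play_rows(
  claw=[1,1,1,1,1],
  dp=[
    [-0.1,0,4],
    [-0.1,0,8],
    [-0.1,0,12],
    [-0.1,0,14.2],
    [-0.1,0,14.2],
  ],
  angular=[
    [0,0,0],
    [0,0,0],
    [0,0,0],
    [0,0,0],
    [0,0,0],
  ],
)

```text
clock: 12.6
tool_pos: [0.4842, 0.4441, 0.0517]
eef_rot: [[0.003, 1.0, -0.007], [1.0, -0.003, -0.005], [-0.005, -0.007, -1.0]]
force: [-0.4, -1.0, -0.1]
gripper_width: 0.0853
grasp_force: 0.0
```

Emit:
play_rows(
  claw=[0.45,0.45,0.45,0.3,0.3],
  dp=[
    [0,0,0],
    [0,0,0],
    [0,0,0],
    [0,0,0],
    [0,0,0],
  ],
  angular=[
    [0,0,0],
    [0,0,0],
    [0,0,0],
    [0,0,0],
    [0,0,0],
  ],
)

```text
clock: 13.1
tool_pos: [0.4877, 0.4486, 0.0576]
eef_rot: [[0.001, 1.0, 0.003], [1.0, -0.001, 0.002], [0.002, 0.003, -1.0]]
force: [-1.1, -1.5, 5.1]
gripper_width: 0.0433
grasp_force: 60.2
```

Emit:
play_rows(
  claw=[0.3,0.3,0.3,0.3,0.3],
  dp=[
    [0,0,-2],
    [0,0,-6],
    [0,0,-9],
    [-4,-0.4,-9],
    [-9,-0.7,-9],
  ],
  angular=[
    [0,0,0],
    [0,0,0],
    [0,0,0],
    [0,0,0],
    [0,0,0],
  ],
)

```text
clock: 13.6
tool_pos: [0.4813, 0.3596, 0.1483]
eef_rot: [[-0.002, 1.0, 0.006], [1.0, 0.002, 0.004], [0.004, 0.006, -1.0]]
force: [1.4, -1.3, 0.2]
gripper_width: 0.0436
grasp_force: 61.0
```

Emit:
play_rows(
  claw=[0.3,0.3,0.3,0.3,0.3],
  dp=[
    [-5,-0.4,0],
    [-10,-0.7,0],
    [-15,-1.1,0],
    [-18.5,-1.4,0],
    [-19.4,-1.5,3],
  ],
  angular=[
    [0,0,0],
    [0,0,0],
    [0,0,0],
    [0,0,0],
    [0,0,0],
  ],
)

```text
clock: 14.1
tool_pos: [0.4673, 0.1615, 0.119]
eef_rot: [[0.004, 1.0, 0.009], [1.0, -0.004, 0.001], [0.001, 0.009, -1.0]]
force: [1.0, 0.6, -0.3]
gripper_width: 0.0429
grasp_force: 61.0
```

Emit:
play_rows(
  claw=[0.3,0.3,0.3,0.3,0.3],
  dp=[
    [0,0,3],
    [0,0,5],
    [0,0,5.7],
    [0,0,5.8],
    [0,0,5.8],
  ],
  angular=[
    [0,0,0],
    [0,0,0],
    [0,0,0],
    [0,0,0],
    [0,0,0],
  ],
)

```text
clock: 14.6
tool_pos: [0.4652, 0.1643, 0.0582]
eef_rot: [[0.001, 1.0, 0.002], [1.0, -0.001, 0.0], [0.0, 0.002, -1.0]]
force: [1.1, 0.8, -0.4]
gripper_width: 0.0433
grasp_force: 61.0
```

Emit:
play_rows(
  claw=[0.3,0.3,0.3,0.3,0.3],
  dp=[
    [0,0,0.1],
    [0,0,0.15],
    [0,0,0.15],
    [0,0,0.15],
    [0,0,0.15],
  ],
  angular=[
    [0,0,0],
    [0,0,0],
    [0,0,0],
    [0,0,0],
    [0,0,0],
  ],
)

```text
clock: 15.1
tool_pos: [0.4654, 0.1644, 0.0575]
eef_rot: [[0.001, 1.0, 0.003], [1.0, -0.001, 0.001], [0.001, 0.003, -1.0]]
force: [-3.3, -0.5, 11.9]
gripper_width: 0.0433
grasp_force: 61.9
```

Emit:
play_rows(
  claw=[0.5,1,1,1,1],
  dp=[
    [0,0,-0.1],
    [0,0,-0.1],
    [0,0,-0.2],
    [0,0,-0.3],
    [0,0,-3],
  ],
  angular=[
    [0,0,0],
    [0,0,0],
    [0,0,0],
    [0,0,0],
    [0,0,0],
  ],
)

```text
clock: 15.6
tool_pos: [0.4621, 0.1634, 0.0838]
eef_rot: [[0.001, 1.0, -0.006], [1.0, -0.001, -0.001], [-0.001, -0.006, -1.0]]
force: [0.6, 0.7, 0.3]
gripper_width: 0.0855
grasp_force: 0.0
```

Emit:
play_rows(
  claw=[1,1,1,1,1],
  dp=[
    [0,0,-5],
    [1,0.5,-9],
    [5.5,2,-9],
    [10,3.5,-9],
    [14.5,5,-9],
  ],
  angular=[
    [0,0,0],
    [0,0,0],
    [0,0,0],
    [0,0,0],
    [0,0,0],
  ],
)

```text
clock: 16.1
tool_pos: [0.5152, 0.3104, 0.1765]
eef_rot: [[0.002, 1.0, 0.001], [1.0, -0.002, 0.0], [0.0, 0.001, -1.0]]
force: [0.9, 0.2, 0.4]
gripper_width: 0.0853
grasp_force: 0.0
```

Emit:
play_rows(
  claw=[1,1,1,1,1],
  dp=[
    [4.5,1.2,0],
    [9,2.3,0],
    [9.6,2.4,0],
    [9.6,2.4,0],
    [9.6,2.4,0],
  ],
  angular=[
    [0,0,0],
    [0,0,0],
    [0,0,0],
    [0,0,0],
    [0,0,0],
  ],
)

```text
clock: 16.6
tool_pos: [0.5379, 0.4037, 0.1752]
eef_rot: [[0.001, 1.0, -0.002], [1.0, -0.001, -0.002], [-0.002, -0.002, -1.0]]
force: [0.0, -0.7, 0.8]
gripper_width: 0.0858
grasp_force: 0.0
```

```bash
python3 - <<'E'
from fit import *
m=snap("w7");s=r.get_state();print(s['clock'],s['tool_pos'],s['force'],s['gripper_width'])
t=r.grab_frame("scene")[110:330,180:400]
cv2.imwrite("pics/w7b.png",np.hstack([cv2.imread("pics/w7.png")[:, 90:470],cv2.resize(t,(420,420))]))
p=proj(m,[[.5392,.4062,.022],[.5392,.4062,.064],[.5345,.3264,.064]]);print(p-[90,0])
E
```

```text
16.65 [0.538  0.4033 0.1754] [ 1.0014 -0.015  -0.5975] 0.08499201078097839
[[190.0549 188.923 ]
 [190.2443 200.1019]
 [184.8936 288.4715]]
```

View pics/w7b.png

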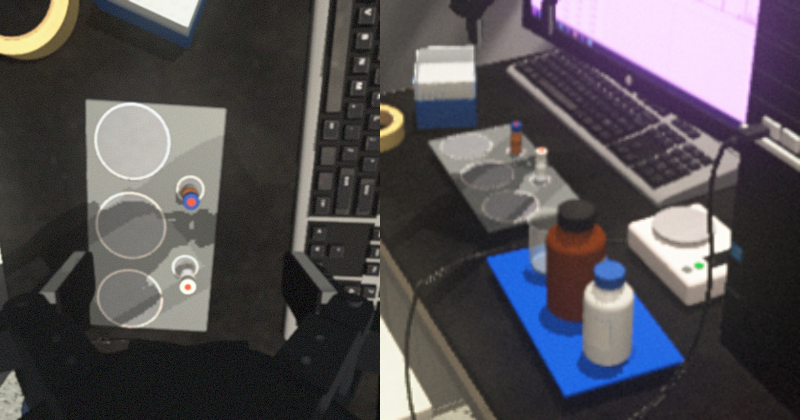

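All three are off the grey stand, and the vial cap in w7b is at (191,202), within 1–2 px of the prediction.

Emit:
play_rows(
  claw=[1,1,1,1,1],
  dp=[
    [0.15,0.15,4],
    [0.15,0.15,8],
    [0.15,0.15,11.5],
    [0.15,0.15,13.0],
    [0.15,0.15,13.3],
  ],
  angular=[
    [0,0,0],
    [0,0,0],
    [0,0,0],
    [0,0,0],
    [0,0,0],
  ],
)

```text
clock: 17.2
tool_pos: [0.5389, 0.4045, 0.041]
eef_rot: [[0.002, 1.0, -0.004], [1.0, -0.002, -0.002], [-0.002, -0.004, -1.0]]
force: [0.7, -0.0, 0.1]
gripper_width: 0.0854
grasp_force: 0.0
```

Emit:
play_rows(
  claw=[0.3,0.3,0.3,0.3,0.05],
  dp=[
    [0,0,0],
    [0,0,0],
    [0,0,0],
    [0,0,0],
    [0,0,0],
  ],
  angular=[
    [0,0,0],
    [0,0,0],
    [0,0,0],
    [0,0,0],
    [0,0,0],
  ],
)

```text
clock: 17.7
tool_pos: [0.5405, 0.4067, 0.0437]
eef_rot: [[0.001, 1.0, 0.001], [1.0, -0.001, 0.001], [0.001, 0.001, -1.0]]
force: [-2.5, -0.5, 13.2]
gripper_width: 0.013
grasp_force: 49.1
```

Emit:
play_rows(
  claw=[0.05,0.05,0.05,0.05,0.05],
  dp=[
    [0,0,0],
    [0,0,0],
    [0,0,0],
    [0,0,0],
    [0,0,0],
  ],
  angular=[
    [0,0,0],
    [0,0,0],
    [0,0,0],
    [0,0,0],
    [0,0,0],
  ],
)

```text
clock: 18.2
tool_pos: [0.5406, 0.4067, 0.0438]
eef_rot: [[0.001, 1.0, 0.001], [1.0, -0.001, 0.001], [0.001, 0.001, -1.0]]
force: [-0.8, -1.1, 6.5]
gripper_width: 0.0133
grasp_force: 58.5
```

Emit:
play_rows(
  claw=[0.05,0.05,0.05,0.05,0.05],
  dp=[
    [0,0,-2],
    [0,0,-6],
    [0,0,-11],
    [-4,1.5,-14],
    [-8,3,-15],
  ],
  angular=[
    [0,0,0],
    [0,0,0],
    [0,0,0],
    [0,0,0],
    [0,0,0],
  ],
)

```text
clock: 18.7
tool_pos: [0.572, 0.3278, 0.1972]
eef_rot: [[-0.002, 1.0, 0.006], [1.0, 0.002, 0.003], [0.003, 0.007, -1.0]]
force: [1.1, -0.0, -1.0]
gripper_width: 0.0122
grasp_force: 58.6
```

Emit:
play_rows(
  claw=[0.05,0.05,0.05,0.05,0.05],
  dp=[
    [-4,1.5,0],
    [-6,2,0],
    [-6,2,0],
    [-6,2,0],
    [-6,2,0],
  ],
  angular=[
    [0,0,0],
    [0,0,0],
    [0,0,0],
    [0,0,0],
    [0,0,0],
  ],
)

```text
clock: 19.2
tool_pos: [0.5896, 0.2674, 0.1926]
eef_rot: [[0.0, 1.0, -0.0], [1.0, -0.0, 0.0], [0.0, -0.0, -1.0]]
force: [0.8, 0.3, 0.8]
gripper_width: 0.0126
grasp_force: 58.6
```

```bash
python3 - <<'E'
from fit import *
m=snap("w8");s=r.get_state();print(s['clock'],s['tool_pos'],s['force'],s['gripper_width'],s['grasp_force'])
E
```

```text
19.25 [0.5895 0.2676 0.1926] [-0.0305  0.6222 -0.168 ] 0.012543007352768256 58.60278734267922
```

Emit:
play_rows(
  claw=[0.05,0.05,0.05,0.05,0.05],
  dp=[
    [-4,0,0],
    [-7,0,0],
    [-7,0,0],
    [-7,0,0],
    [-7,0,0],
  ],
  angular=[
    [0,0,0],
    [0,0,0],
    [0,0,0],
    [0,0,0],
    [0,0,0],
  ],
)

```text
clock: 19.75
tool_pos: [0.5899, 0.1978, 0.1928]
eef_rot: [[0.0, 1.0, 0.0], [1.0, -0.0, 0.001], [0.001, 0.0, -1.0]]
force: [0.8, 0.7, -0.3]
gripper_width: 0.0124
grasp_force: 58.6
```

```bash
python3 - <<'E'
from fit import *
m=snap("w9");s=r.get_state();print(s['clock'],s['tool_pos'],s['force'],s['gripper_width'],s['grasp_force'])
cv2.imwrite("pics/w89.png",np.hstack([cv2.imread(f"pics/{n}.png")[:, 90:490] for n in("w8","w9")]))
E
```

```text
19.8 [0.5899 0.1977 0.1927] [ 0.3729  0.0062 -0.0916] 0.012407279551179614 58.600450686353724
```

View pics/w89.png

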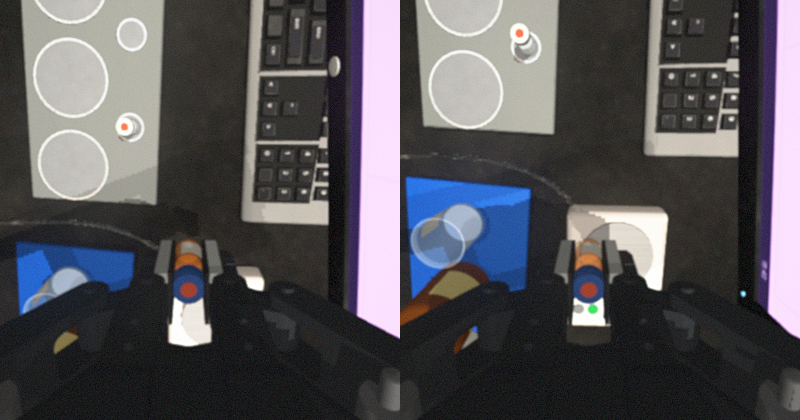

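w89 shows the vial held upright. The pan is partly hidden behind it, at about (617,255) in the right half. I'll find its centre numerically by an edge search over w9, w2 and the top and scene views.

```bash
python3 - <<'E'
from fit import *
M["w9"]=pickle.load(open("w9.pkl","rb"))
I={n:cv2.imread(f"pics/{f}.png",0).astype(np.float32) for n,f in(("w9","w9"),("w2","w2"),("top","top0"),("scene","scene0"))}
a=np.radians(np.arange(0,360,4));u=np.c_[np.cos(a),np.sin(a),0*a]
def samp(n,c,R):
    q=proj(M[n],c+R*u).astype(np.float32);return cv2.remap(cv2.GaussianBlur(I[n],(3,3),0),q[:,0:1],q[:,1:2],cv2.INTER_LINEAR).ravel()
use={"w9":(a<np.radians(100))|(a>np.radians(340)),"top":a>-1,"scene":a>-1}
for n,mk in use.items():
    best=[]
    for x in np.arange(.595,.632,.001):
        for y in np.arange(.115,.156,.001):
            c=np.array([x,y,.045]);d=samp(n,c,.0385)-samp(n,c,.0335);d=d[mk];best.append((abs(np.mean(d)),x,y))
    best.sort(reverse=True);print(n,np.array(best[:5]))
print("top pan",atz(M["top"],(327.7,178.6),.045))
for uv in[(307,221),(342,250)]:print(atz(M["w9"],uv,.045))
# balance corners in w9 (back-left / front-left of housing)
E
```

```text
w9 [[100.1828   0.629    0.151 ]
 [ 99.8416   0.629    0.15  ]
 [ 97.8076   0.629    0.152 ]
 [ 97.6085   0.629    0.149 ]
 [ 96.0241   0.63     0.151 ]]
top [[36.5533  0.629   0.115 ]
 [36.3105  0.628   0.115 ]
 [36.268   0.629   0.145 ]
 [36.1619  0.629   0.116 ]
 [36.102   0.63    0.145 ]]
scene [[40.777   0.612   0.124 ]
 [40.2411  0.611   0.123 ]
 [40.2216  0.611   0.124 ]
 [39.6572  0.612   0.123 ]
 [39.5862  0.624   0.134 ]]
top pan [0.6146 0.1332 0.045 ]
[0.6169 0.1708 0.045 ]
[0.6515 0.1412 0.045 ]
```

```bash
python3 - <<'E'
from fit import *
M["w9"]=pickle.load(open("w9.pkl","rb"))
I={n:cv2.imread(f"pics/{f}.png",0).astype(np.float32) for n,f in(("w9","w9"),("top","top0"),("scene","scene0"))}
a=np.radians(np.arange(0,360,4));u=np.c_[np.cos(a),np.sin(a),0*a]
def samp(n,c,R):
    q=proj(M[n],c+R*u).astype(np.float32);return cv2.remap(I[n],q[:,0:1],q[:,1:2],cv2.INTER_LINEAR).ravel()
use={"w9":(a<np.radians(100))|(a>np.radians(340)),"top":a>-1,"scene":a>-1}
for n,mk in use.items():
    best=[]
    for x in np.arange(.605,.626,.001):
        for y in np.arange(.124,.146,.001):
            c=np.array([x,y,.045]);d=samp(n,c,.0385)-samp(n,c,.0335);best.append((np.mean(np.clip(d[mk],-15,15)),x,y))
    best.sort();print(n,np.mean(best[:6],0),np.mean(best[-6:],0))
    c=np.array([.6155,.1345,.045]);print(n,*[int(samp(n,c,R)[mk].mean()) for R in(.025,.030,.033,.036,.039,.042)])
E
```

```text
w9 [-10.2681   0.6257   0.1438] [15.      0.6177  0.1348]
w9 219 217 218 218 250 249
top [-4.6292  0.6253  0.1443] [13.3049  0.6145  0.134 ]
top 235 233 230 233 245 247
scene [-9.9185  0.6242  0.1328] [8.798  0.6142 0.1245]
scene 217 203 173 157 152 156
```

Emit:
play_rows(
  claw=[0.05,0.05,0.05,0.05,0.05],
  dp=[
    [-3,1.2,0],
    [-6,2.5,0],
    [-6.3,2.6,4],
    [-6.3,2.6,8],
    [-6.3,2.6,11],
  ],
  angular=[
    [0,0,0],
    [0,0,0],
    [0,0,0],
    [0,0,0],
    [0,0,0],
  ],
)

```text
clock: 20.3
tool_pos: [0.6152, 0.134, 0.0807]
eef_rot: [[0.001, 1.0, -0.001], [1.0, -0.001, 0.0], [0.0, -0.001, -1.0]]
force: [0.1, 0.5, -1.4]
gripper_width: 0.0125
grasp_force: 58.6
```

Emit:
play_rows(
  claw=[0.05,0.05,0.05,0.05,0.05],
  dp=[
    [0,0,0.5],
    [0,0,1],
    [0,0,1.2],
    [0,0,1.2],
    [0,0,1.2],
  ],
  angular=[
    [0,0,0],
    [0,0,0],
    [0,0,0],
    [0,0,0],
    [0,0,0],
  ],
)

```text
clock: 20.8
tool_pos: [0.6169, 0.1336, 0.0722]
eef_rot: [[0.001, 1.0, 0.003], [1.0, -0.001, 0.0], [0.0, 0.003, -1.0]]
force: [-0.5, -0.7, 0.1]
gripper_width: 0.0126
grasp_force: 58.6
```

Emit:
play_rows(
  claw=[0.05,0.05,0.05,0.05,0.05],
  dp=[
    [0,0,0.15],
    [0,0,0.3],
    [0,0,0.3],
    [0,0,0.3],
    [0,0,0.3],
  ],
  angular=[
    [0,0,0],
    [0,0,0],
    [0,0,0],
    [0,0,0],
    [0,0,0],
  ],
)

```text
clock: 21.3
tool_pos: [0.6159, 0.1333, 0.0678]
eef_rot: [[0.001, 1.0, -0.0], [1.0, -0.001, -0.0], [-0.0, -0.0, -1.0]]
force: [0.1, -0.2, -0.0]
gripper_width: 0.0132
grasp_force: 58.6
```

Emit:
play_rows(
  claw=[0.05,0.05,0.05,0.05,0.05],
  dp=[
    [0,0,0.05],
    [0,0,0.05],
    [0,0,0.1],
    [0,0,0.1],
    [0,0,0.1],
  ],
  angular=[
    [0,0,0],
    [0,0,0],
    [0,0,0],
    [0,0,0],
    [0,0,0],
  ],
)

```text
clock: 21.8
tool_pos: [0.6159, 0.1333, 0.0669]
eef_rot: [[0.001, 1.0, 0.0], [1.0, -0.001, -0.0], [-0.0, 0.0, -1.0]]
force: [-0.8, 0.0, 1.8]
gripper_width: 0.0128
grasp_force: 58.9
```

Emit:
play_rows(
  claw=[0.25,0.4,0.6,0.8,1],
  dp=[
    [0,0,0],
    [0,0,0],
    [0,0,0],
    [0,0,0],
    [0,0,0],
  ],
  angular=[
    [0,0,0],
    [0,0,0],
    [0,0,0],
    [0,0,0],
    [0,0,0],
  ],
)

```text
clock: 22.3
tool_pos: [0.6158, 0.1333, 0.0667]
eef_rot: [[0.001, 1.0, -0.0], [1.0, -0.001, -0.0], [-0.0, -0.0, -1.0]]
force: [0.5, 0.0, 0.2]
gripper_width: 0.0761
grasp_force: 0.0
```

Emit:
play_rows(
  claw=[1,1,1,1,1],
  dp=[
    [0,0,-2],
    [0,0,-6],
    [0,0,-11],
    [2,-3,-13],
    [5,-7,-13],
  ],
  angular=[
    [0,0,0],
    [0,0,0],
    [0,0,0],
    [0,0,0],
    [0,0,0],
  ],
)

```text
clock: 22.8
tool_pos: [0.5501, 0.1834, 0.2011]
eef_rot: [[0.004, 1.0, 0.01], [1.0, -0.004, 0.002], [0.002, 0.01, -1.0]]
force: [0.5, 1.0, -1.0]
gripper_width: 0.0852
grasp_force: 0.0
```

Emit:
play_rows(
  claw=[1,1,1,1,1],
  dp=[
    [0,-3,0],
    [0,-7,0],
    [0,-8,0],
    [0,-8,0],
    [0,-8,0],
  ],
  angular=[
    [0,0,0],
    [0,0,0],
    [0,0,0],
    [0,0,0],
    [0,0,0],
  ],
)

```text
clock: 23.3
tool_pos: [0.4675, 0.1837, 0.1973]
eef_rot: [[0.001, 1.0, 0.002], [1.0, -0.001, 0.0], [0.0, 0.002, -1.0]]
force: [-0.3, 0.6, -0.1]
gripper_width: 0.085
grasp_force: 0.0
```

```bash
python3 - <<'E'
from fit import *
m=snap("w10");s=r.get_state();print(s['clock'],s['tool_pos'],s['force'])
t=r.grab_frame("scene")[110:330,180:400]
tp=r.grab_frame("top");m2=r.camera_model("top");cv2.imwrite("pics/top10.png",tp)
cv2.imwrite("pics/w10b.png",np.hstack([cv2.resize(tp[150:210,297:377],(400,300),interpolation=cv2.INTER_CUBIC),cv2.resize(t[80:200,100:210],(380,300),interpolation=cv2.INTER_CUBIC)]))
print((proj(m2,[[.616,.1335,.087],[.616,.1335,.045]])-[297,150])*5)
E
```

```text
23.35 [0.4679 0.1836 0.1972] [-0.2876  0.055   0.2164]
[[163.9488 112.611 ]
 [152.6561 140.0646]]
```

View pics/w10b.png

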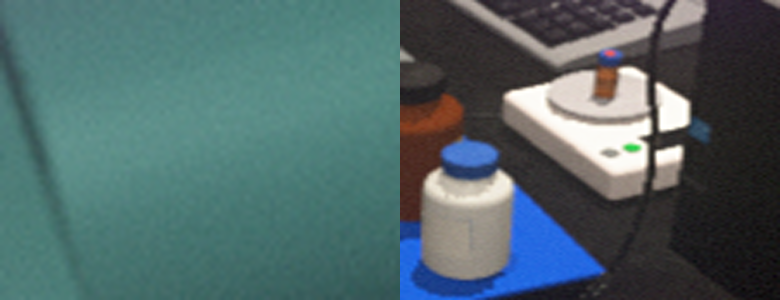

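In the scene view the vial stands upright with its base at (605,97), and the pan's ellipse centre is about (604,95), so it is centred. The arm blocks the top view. Next, the beaker goes back.

Emit:
play_rows(
  claw=[1,1,1,1,1],
  dp=[
    [-1.9,-0.2,1],
    [-1.9,-0.2,5],
    [-1.9,-0.2,10],
    [-1.9,-0.2,13],
    [-1.9,-0.2,13.9],
  ],
  angular=[
    [0,0,0],
    [0,0,0],
    [0,0,0],
    [0,0,0],
    [0,0,0],
  ],
)

```text
clock: 23.95
tool_pos: [0.4626, 0.1637, 0.0547]
eef_rot: [[0.002, 1.0, -0.005], [1.0, -0.002, -0.001], [-0.001, -0.005, -1.0]]
force: [0.4, 0.6, 0.6]
gripper_width: 0.0854
grasp_force: 0.0
```

Emit:
play_rows(
  claw=[1,0.45,0.45,0.45,0.3],
  dp=[
    [0,0,0],
    [0,0,0],
    [0,0,0],
    [0,0,0],
    [0,0,0],
  ],
  angular=[
    [0,0,0],
    [0,0,0],
    [0,0,0],
    [0,0,0],
    [0,0,0],
  ],
)

```text
clock: 24.45
tool_pos: [0.4649, 0.1648, 0.0595]
eef_rot: [[0.001, 1.0, 0.003], [1.0, -0.001, 0.001], [0.001, 0.003, -1.0]]
force: [-1.6, -0.4, 7.9]
gripper_width: 0.0431
grasp_force: 59.7
```

Emit:
play_rows(
  claw=[0.3,0.3,0.3,0.3,0.3],
  dp=[
    [0,0,0],
    [0,0,0],
    [0,0,0],
    [0,0,0],
    [0,0,0],
  ],
  angular=[
    [0,0,0],
    [0,0,0],
    [0,0,0],
    [0,0,0],
    [0,0,0],
  ],
)

```text
clock: 24.95
tool_pos: [0.4649, 0.1648, 0.0595]
eef_rot: [[0.001, 1.0, 0.003], [1.0, -0.001, 0.001], [0.001, 0.003, -1.0]]
force: [-1.2, -0.4, 8.0]
gripper_width: 0.0429
grasp_force: 59.7
```

Emit:
play_rows(
  claw=[0.3,0.3,0.3,0.3,0.3],
  dp=[
    [0,0,-2],
    [0,0,-6],
    [1,0,-9],
    [5,0.4,-9],
    [10,0.8,-9],
  ],
  angular=[
    [0,0,0],
    [0,0,0],
    [0,0,0],
    [0,0,0],
    [0,0,0],
  ],
)

```text
clock: 25.45
tool_pos: [0.4734, 0.2647, 0.1505]
eef_rot: [[0.004, 1.0, 0.004], [1.0, -0.004, 0.001], [0.001, 0.004, -1.0]]
force: [1.5, -0.0, -1.2]
gripper_width: 0.0433
grasp_force: 61.0
```

Emit:
play_rows(
  claw=[0.3,0.3,0.3,0.3,0.3],
  dp=[
    [5,0.4,0],
    [10,0.7,0],
    [15,1.1,0],
    [18,1.4,0],
    [18.4,1.4,2],
  ],
  angular=[
    [0,0,0],
    [0,0,0],
    [0,0,0],
    [0,0,0],
    [0,0,0],
  ],
)

```text
clock: 25.95
tool_pos: [0.4886, 0.4545, 0.1315]
eef_rot: [[-0.002, 1.0, 0.008], [1.0, 0.002, 0.007], [0.007, 0.008, -1.0]]
force: [1.3, 0.7, 0.5]
gripper_width: 0.043
grasp_force: 61.0
```

Emit:
play_rows(
  claw=[0.3,0.3,0.3,0.3,0.3],
  dp=[
    [0,0,3],
    [0,0,5],
    [0,0,6.3],
    [0,0,6.5],
    [0,0,6.5],
  ],
  angular=[
    [0,0,0],
    [0,0,0],
    [0,0,0],
    [0,0,0],
    [0,0,0],
  ],
)

```text
clock: 26.45
tool_pos: [0.4865, 0.4484, 0.0633]
eef_rot: [[0.001, 1.0, 0.0], [1.0, -0.001, 0.0], [0.0, 0.0, -1.0]]
force: [0.5, 1.2, -0.2]
gripper_width: 0.0433
grasp_force: 61.0
```

Emit:
play_rows(
  claw=[0.3,0.3,0.3,0.3,0.3],
  dp=[
    [0,0,0],
    [0,0,0],
    [0,0,0.1],
    [0,0,0.1],
    [0,0,0.1],
  ],
  angular=[
    [0,0,0],
    [0,0,0],
    [0,0,0],
    [0,0,0],
    [0,0,0],
  ],
)

```text
clock: 26.95
tool_pos: [0.4863, 0.4483, 0.062]
eef_rot: [[0.001, 1.0, 0.0], [1.0, -0.001, 0.0], [0.0, 0.0, -1.0]]
force: [0.4, 0.2, -0.3]
gripper_width: 0.0435
grasp_force: 61.0
```

Nearly down; a correction of about 0.5 mm in y, then touch down.

Emit:
play_rows(
  claw=[0.3,0.3,0.3,0.3,0.3],
  dp=[
    [0.06,0.04,0],
    [0.06,0.04,0.1],
    [0.06,0.04,0.2],
    [0.06,0.04,0.3],
    [0.06,0.04,0.3],
  ],
  angular=[
    [0,0,0],
    [0,0,0],
    [0,0,0],
    [0,0,0],
    [0,0,0],
  ],
)

```text
clock: 27.45
tool_pos: [0.4867, 0.4491, 0.0596]
eef_rot: [[0.001, 1.0, 0.0], [1.0, -0.001, 0.0], [0.0, 0.0, -1.0]]
force: [-1.9, -0.4, 6.7]
gripper_width: 0.0432
grasp_force: 61.6
```

Emit:
play_rows(
  claw=[0.5,1,1,1,1],
  dp=[
    [0,0,-0.05],
    [0,0,-0.1],
    [0,0,-0.2],
    [0,0,-0.3],
    [0,0,-3],
  ],
  angular=[
    [0,0,0],
    [0,0,0],
    [0,0,0],
    [0,0,0],
    [0,0,0],
  ],
)

```text
clock: 27.95
tool_pos: [0.4843, 0.447, 0.0856]
eef_rot: [[0.001, 1.0, -0.006], [1.0, -0.001, -0.004], [-0.004, -0.006, -1.0]]
force: [0.2, -0.1, 0.7]
gripper_width: 0.0854
grasp_force: 0.0
```

Emit:
play_rows(
  claw=[1,1,1,1,1],
  dp=[
    [0,0,-4],
    [0,0,-8],
    [-3,-0.2,-10],
    [-8,-0.7,-10],
    [-13,-1.1,-10],
  ],
  angular=[
    [0,0,0],
    [0,0,0],
    [0,0,0],
    [0,0,0],
    [0,0,0],
  ],
)

```text
clock: 28.45
tool_pos: [0.4758, 0.3188, 0.1899]
eef_rot: [[-0.001, 1.0, 0.002], [1.0, 0.001, 0.001], [0.001, 0.002, -1.0]]
force: [0.3, -1.5, -0.1]
gripper_width: 0.0855
grasp_force: 0.0
```

Emit:
play_rows(
  claw=[1,1,1,1,1],
  dp=[
    [-5,-0.4,0],
    [-10,-0.8,0],
    [-15,-1.2,0],
    [-20,-1.6,0],
    [-23,-1.9,0],
  ],
  angular=[
    [0,0,0],
    [0,0,0],
    [0,0,0],
    [0,0,0],
    [0,0,0],
  ],
)

```text
clock: 28.95
tool_pos: [0.4554, 0.0865, 0.1889]
eef_rot: [[0.002, 1.0, -0.0], [1.0, -0.002, -0.001], [-0.001, -0.0, -1.0]]
force: [-0.3, 1.2, -0.8]
gripper_width: 0.0855
grasp_force: 0.0
```

Emit:
play_rows(
  claw=[1,1,1,1,1],
  dp=[
    [0,0,0],
    [0,0,1],
    [0,0,1],
    [0,0,1],
    [0,0,1],
  ],
  angular=[
    [0,0,0],
    [0,0,0],
    [0,0,0],
    [0,0,0],
    [0,0,0],
  ],
)

```text
clock: 29.45
tool_pos: [0.4562, 0.0903, 0.1786]
eef_rot: [[-0.001, 1.0, -0.0], [1.0, 0.001, 0.0], [0.0, -0.0, -1.0]]
force: [0.9, -0.2, -0.3]
gripper_width: 0.0853
grasp_force: 0.0
```

Emit:
play_rows(
  claw=[1,1,1,1,0.1],
  dp=[
    [-0.05,0.07,2],
    [-0.05,0.07,4],
    [-0.05,0.07,4.6],
    [-0.05,0.07,4.6],
    [-0.05,0.07,4.6],
  ],
  angular=[
    [0,0,0],
    [0,0,0],
    [0,0,0],
    [0,0,0],
    [0,0,0],
  ],
)

```text
clock: 29.95
tool_pos: [0.4574, 0.0891, 0.1333]
eef_rot: [[0.001, 1.0, 0.001], [1.0, -0.001, -0.0], [-0.0, 0.001, -1.0]]
force: [0.1, 0.0, -0.1]
gripper_width: 0.0734
grasp_force: 0.0
```

Emit:
play_rows(
  claw=[0.1,0.1,0.1,0.1,0.1],
  dp=[
    [0,0,0],
    [0,0,0],
    [0,0,0],
    [0,0,0],
    [0,0,0],
  ],
  angular=[
    [0,0,0],
    [0,0,0],
    [0,0,0],
    [0,0,0],
    [0,0,0],
  ],
)

```text
clock: 30.45
tool_pos: [0.4574, 0.0889, 0.1338]
eef_rot: [[0.001, 1.0, 0.001], [1.0, -0.001, 0.0], [0.0, 0.001, -1.0]]
force: [-1.3, -0.1, 6.6]
gripper_width: 0.0347
grasp_force: 59.0
```

Emit:
play_rows(
  claw=[0.1,0.1,0.1,0.1,0.1],
  dp=[
    [0,0,-2],
    [0,0,-6],
    [1,0.1,-9],
    [5,0.5,-9],
    [10,0.9,-9],
  ],
  angular=[
    [0,0,0],
    [0,0,0],
    [0,0,0],
    [0,0,0],
    [0,0,0],
  ],
)

```text
clock: 30.95
tool_pos: [0.4671, 0.1887, 0.2245]
eef_rot: [[0.004, 1.0, 0.003], [1.0, -0.004, 0.0], [0.0, 0.003, -1.0]]
force: [0.8, -0.3, -1.1]
gripper_width: 0.0348
grasp_force: 60.6
```

Emit:
play_rows(
  claw=[0.1,0.1,0.1,0.1,0.1],
  dp=[
    [5,0.4,0],
    [10,0.8,0],
    [15,1.3,0],
    [17.5,1.6,0],
    [18,1.6,1],
  ],
  angular=[
    [0,0,0],
    [0,0,0],
    [0,0,0],
    [0,0,0],
    [0,0,0],
  ],
)

```text
clock: 31.45
tool_pos: [0.4833, 0.3726, 0.2137]
eef_rot: [[-0.002, 1.0, 0.003], [1.0, 0.002, 0.003], [0.003, 0.003, -1.0]]
force: [0.3, -0.0, -1.6]
gripper_width: 0.0346
grasp_force: 60.6
```

Emit:
play_rows(
  claw=[0.1,0.1,0.1,0.1,0.1],
  dp=[
    [0,0,1],
    [0,0,4],
    [0,0,6.5],
    [0,0,7.5],
    [0,0,7.5],
  ],
  angular=[
    [0,0,0],
    [0,0,0],
    [0,0,0],
    [0,0,0],
    [0,0,0],
  ],
)

```text
clock: 31.95
tool_pos: [0.481, 0.3666, 0.1362]
eef_rot: [[0.002, 1.0, -0.004], [1.0, -0.002, -0.002], [-0.002, -0.004, -1.0]]
force: [0.4, -0.6, -1.6]
gripper_width: 0.035
grasp_force: 60.6
```

Emit:
play_rows(
  claw=[0.1,0.1,0.1,0.1,0.1],
  dp=[
    [0,0,0],
    [0,0,0],
    [0,0,0],
    [0,0,0],
    [0,0,0],
  ],
  angular=[
    [0,0,0],
    [0,0,0],
    [0,0,0],
    [0,0,0],
    [0,0,0],
  ],
)

```text
clock: 32.45
tool_pos: [0.4824, 0.3688, 0.1382]
eef_rot: [[0.001, 1.0, 0.001], [1.0, -0.001, 0.0], [0.0, 0.001, -1.0]]
force: [-0.4, -0.1, -1.8]
gripper_width: 0.0348
grasp_force: 60.6
```

Emit:
play_rows(
  claw=[0.1,0.1,0.1,0.1,0.1],
  dp=[
    [0.03,0,0.2],
    [0.03,0,0.3],
    [0.03,0,0.45],
    [0.03,0,0.45],
    [0.03,0,0.45],
  ],
  angular=[
    [0,0,0],
    [0,0,0],
    [0,0,0],
    [0,0,0],
    [0,0,0],
  ],
)

```text
clock: 32.95
tool_pos: [0.4823, 0.3693, 0.1339]
eef_rot: [[0.001, 1.0, 0.0], [1.0, -0.001, 0.0], [0.0, 0.0, -1.0]]
force: [-1.2, 0.2, 5.6]
gripper_width: 0.0347
grasp_force: 61.2
```

Emit:
play_rows(
  claw=[0.1,1,1,1,1],
  dp=[
    [0,0,-0.05],
    [0,0,-0.1],
    [0,0,-0.2],
    [0,0,-0.3],
    [0,0,-1.5],
  ],
  angular=[
    [0,0,0],
    [0,0,0],
    [0,0,0],
    [0,0,0],
    [0,0,0],
  ],
)

```text
clock: 33.45
tool_pos: [0.4813, 0.3683, 0.1473]
eef_rot: [[0.001, 1.0, -0.003], [1.0, -0.001, -0.002], [-0.002, -0.003, -1.0]]
force: [-1.2, -0.1, -0.3]
gripper_width: 0.0856
grasp_force: 0.0
```

Emit:
play_rows(
  claw=[1,1,1,1,1],
  dp=[
    [0,0,-4],
    [-4,-0.3,-5],
    [-9,-0.8,-5],
    [-14,-1.3,-5],
    [-19,-1.7,-5],
  ],
  angular=[
    [0,0,0],
    [0,0,0],
    [0,0,0],
    [0,0,0],
    [0,0,0],
  ],
)

```text
clock: 33.95
tool_pos: [0.465, 0.1782, 0.1994]
eef_rot: [[0.0, 1.0, 0.002], [1.0, -0.0, 0.0], [0.0, 0.002, -1.0]]
force: [0.3, -0.2, -0.3]
gripper_width: 0.0854
grasp_force: 0.0
```

Emit:
play_rows(
  claw=[1,1,1,1,1],
  dp=[
    [-5,-0.4,0],
    [-10,-0.9,0],
    [-15,-1.3,1],
    [-16.4,-1.4,3],
    [-16.4,-1.4,3],
  ],
  angular=[
    [0,0,0],
    [0,0,0],
    [0,0,0],
    [0,0,0],
    [0,0,0],
  ],
)

```text
clock: 34.45
tool_pos: [0.4496, 0.0135, 0.1675]
eef_rot: [[0.005, 1.0, -0.002], [1.0, -0.005, -0.0], [-0.0, -0.002, -1.0]]
force: [-1.9, 0.2, -0.3]
gripper_width: 0.0852
grasp_force: 0.0
```

Emit:
play_rows(
  claw=[1,1,1,1,1],
  dp=[
    [0,0,0],
    [0,0,0],
    [0,0,0],
    [0,0,0],
    [0,0,0],
  ],
  angular=[
    [0,0,0],
    [0,0,0],
    [0,0,0],
    [0,0,0],
    [0,0,0],
  ],
)

```text
clock: 34.95
tool_pos: [0.4511, 0.0163, 0.1686]
eef_rot: [[-0.0, 1.0, 0.001], [1.0, 0.0, -0.0], [-0.0, 0.001, -1.0]]
force: [-0.4, -0.4, 0.1]
gripper_width: 0.0854
grasp_force: 0.0
```

Emit:
play_rows(
  claw=[1,1,1,1,0.1],
  dp=[
    [-0.12,0,2],
    [-0.12,0,4],
    [-0.12,0,5],
    [-0.12,0,5.25],
    [-0.12,0,5.25],
  ],
  angular=[
    [0,0,0],
    [0,0,0],
    [0,0,0],
    [0,0,0],
    [0,0,0],
  ],
)

```text
clock: 35.45
tool_pos: [0.4509, 0.0146, 0.1158]
eef_rot: [[0.001, 1.0, -0.001], [1.0, -0.001, -0.0], [-0.0, -0.001, -1.0]]
force: [-1.0, 0.7, 0.7]
gripper_width: 0.073
grasp_force: 0.0
```

Emit:
play_rows(
  claw=[0.1,0.1,0.1,0.1,0.1],
  dp=[
    [0,0,0],
    [0,0,0],
    [0,0,0],
    [0,0,0],
    [0,0,0],
  ],
  angular=[
    [0,0,0],
    [0,0,0],
    [0,0,0],
    [0,0,0],
    [0,0,0],
  ],
)

```text
clock: 35.95
tool_pos: [0.4512, 0.0144, 0.1166]
eef_rot: [[0.001, 1.0, 0.001], [1.0, -0.001, -0.0], [-0.0, 0.001, -1.0]]
force: [-1.8, 0.5, 6.2]
gripper_width: 0.0265
grasp_force: 58.6
```

```bash
python3 - <<'E'
from fit import *
for n,w,uv in[("w7","W",(219.5,298)),("w8","W",(163,164)),("w9","W",(156,89.5)),("w7","A",(221.5,225)),("w8","A",(161,77)),("w7","B",(222.5,141)),("w5","W",(272.5,257)),("w6","A",(274,264.5)),("w6","B",(278.5,191.5))]:
    print(n,w,atz(pickle.load(open(n+".pkl","rb")),uv,.022))
E
```

```text
w7 W [0.4764 0.2908 0.022 ]
w8 W [0.4769 0.2914 0.022 ]
w9 W [0.4772 0.2905 0.022 ]
w7 A [0.4826 0.3706 0.022 ]
w8 A [0.4825 0.371  0.022 ]
w7 B [0.4874 0.4504 0.022 ]
w5 W [0.4763 0.2907 0.022 ]
w6 A [0.4821 0.3686 0.022 ]
w6 B [0.4868 0.4491 0.022 ]
```

Emit:
play_rows(
  claw=[0.1,0.1,0.1,0.1,0.1],
  dp=[
    [0,0,-2],
    [0,0,-6],
    [1,0.1,-9],
    [5,0.5,-9],
    [10,1.0,-9],
  ],
  angular=[
    [0,0,0],
    [0,0,0],
    [0,0,0],
    [0,0,0],
    [0,0,0],
  ],
)

```text
clock: 36.45
tool_pos: [0.4622, 0.1141, 0.2075]
eef_rot: [[0.005, 1.0, 0.004], [1.0, -0.005, -0.0], [-0.0, 0.004, -1.0]]
force: [0.4, -0.0, -1.7]
gripper_width: 0.026
grasp_force: 59.5
```

Emit:
play_rows(
  claw=[0.1,0.1,0.1,0.1,0.1],
  dp=[
    [5,0.5,0],
    [10,0.9,0],
    [15,1.4,0],
    [17.5,1.7,0],
    [17.6,1.7,1],
  ],
  angular=[
    [0,0,0],
    [0,0,0],
    [0,0,0],
    [0,0,0],
    [0,0,0],
  ],
)

```text
clock: 36.95
tool_pos: [0.4796, 0.2942, 0.1969]
eef_rot: [[-0.002, 1.0, 0.004], [1.0, 0.002, 0.003], [0.003, 0.004, -1.0]]
force: [0.7, -0.5, -0.7]
gripper_width: 0.0269
grasp_force: 59.4
```

Emit:
play_rows(
  claw=[0.1,0.1,0.1,0.1,0.1],
  dp=[
    [0,0,1],
    [0,0,4],
    [0,0,6.5],
    [0,0,7.5],
    [0,0,7.5],
  ],
  angular=[
    [0,0,0],
    [0,0,0],
    [0,0,0],
    [0,0,0],
    [0,0,0],
  ],
)

```text
clock: 37.45
tool_pos: [0.4766, 0.2883, 0.119]
eef_rot: [[0.002, 1.0, -0.004], [1.0, -0.002, -0.002], [-0.002, -0.004, -1.0]]
force: [0.7, 0.8, -0.3]
gripper_width: 0.0264
grasp_force: 59.4
```

Emit:
play_rows(
  claw=[0.1,0.1,0.1,0.1,0.1],
  dp=[
    [0,0,0],
    [0,0,0],
    [0,0,0],
    [0,0,0],
    [0,0,0],
  ],
  angular=[
    [0,0,0],
    [0,0,0],
    [0,0,0],
    [0,0,0],
    [0,0,0],
  ],
)

```text
clock: 37.95
tool_pos: [0.4784, 0.2903, 0.1213]
eef_rot: [[0.001, 1.0, 0.001], [1.0, -0.001, 0.0], [0.0, 0.001, -1.0]]
force: [-0.1, -0.5, -0.3]
gripper_width: 0.0265
grasp_force: 59.5
```

Emit:
play_rows(
  claw=[0.1,0.1,0.1,0.1,0.1],
  dp=[
    [0,-0.12,0.1],
    [0,-0.12,0.2],
    [0,-0.12,0.4],
    [0,-0.12,0.5],
    [0,-0.12,0.5],
  ],
  angular=[
    [0,0,0],
    [0,0,0],
    [0,0,0],
    [0,0,0],
    [0,0,0],
  ],
)

```text
clock: 38.45
tool_pos: [0.4771, 0.2905, 0.1167]
eef_rot: [[0.001, 1.0, 0.0], [1.0, -0.001, 0.001], [0.001, 0.0, -1.0]]
force: [-3.1, -0.5, 8.8]
gripper_width: 0.0267
grasp_force: 60.5
```

Contact made. Release, retreat up and look once more from above.

Emit:
play_rows(
  claw=[0.1,1,1,1,1],
  dp=[
    [0,0,-0.05],
    [0,0,-0.1],
    [0,0,-0.2],
    [0,0,-0.3],
    [0,0,-1.5],
  ],
  angular=[
    [0,0,0],
    [0,0,0],
    [0,0,0],
    [0,0,0],
    [0,0,0],
  ],
)

```text
clock: 38.95
tool_pos: [0.4759, 0.2896, 0.1299]
eef_rot: [[0.001, 1.0, -0.003], [1.0, -0.001, -0.001], [-0.001, -0.003, -1.0]]
force: [-1.1, -0.5, 0.4]
gripper_width: 0.0821
grasp_force: 0.0
```

Emit:
play_rows(
  claw=[1,1,1,1,1],
  dp=[
    [0,0,-4],
    [0,0,-8],
    [0,0,-12],
    [2,0,-14],
    [6,0,-14],
  ],
  angular=[
    [0,0,0],
    [0,0,0],
    [0,0,0],
    [0,0,0],
    [0,0,0],
  ],
)

```text
clock: 39.45
tool_pos: [0.4794, 0.35, 0.2763]
eef_rot: [[0.004, 1.0, 0.007], [1.0, -0.004, 0.003], [0.003, 0.007, -1.0]]
force: [1.7, 0.1, -0.2]
gripper_width: 0.0854
grasp_force: 0.0
```

Emit:
play_rows(
  claw=[1,1,1,1,1],
  dp=[
    [2,0,0],
    [2,0,0],
    [2,0,0],
    [2,0,0],
    [2,0,0],
  ],
  angular=[
    [0,0,0],
    [0,0,0],
    [0,0,0],
    [0,0,0],
    [0,0,0],
  ],
)

```text
clock: 39.95
tool_pos: [0.4769, 0.369, 0.2704]
eef_rot: [[0.002, 1.0, -0.001], [1.0, -0.002, -0.001], [-0.001, -0.001, -1.0]]
force: [-0.5, -0.8, -0.1]
gripper_width: 0.0854
grasp_force: 0.0
```

```bash
python3 - <<'E'
from fit import *
m=snap("w11");s=r.get_state();print(s['clock'],s['tool_pos'],s['force'])
im=cv2.imread("pics/w11.png");a=np.linspace(0,6.29,60);k=2
c=cv2.resize(im[:300,190:390],None,fx=k,fy=k,interpolation=cv2.INTER_CUBIC)
def ring(x,y,z,R):
    q=(proj(m,np.c_[x+R*np.cos(a),y+R*np.sin(a),0*a+z])-[190,0]+.5)*k-.5
    cv2.polylines(c,[q.astype(np.int32)],1,(0,255,0),1)
for x,y,h,R in[(.4770,.2907,.12,.0145),(.4823,.3698,.14,.0185),(.487,.4496,.082,.023)]:
    ring(x,y,.022,.034);ring(x,y,h,R)
t=r.grab_frame("scene")[120:285,190:390]
cv2.imwrite("pics/w11b.png",np.hstack([c,cv2.resize(t,(400,600),interpolation=cv2.INTER_CUBIC)]))
E
```

```text
40.0 [0.477  0.3692 0.2705] [-0.3384  0.3326 -0.0178]
```

View pics/w11b.png

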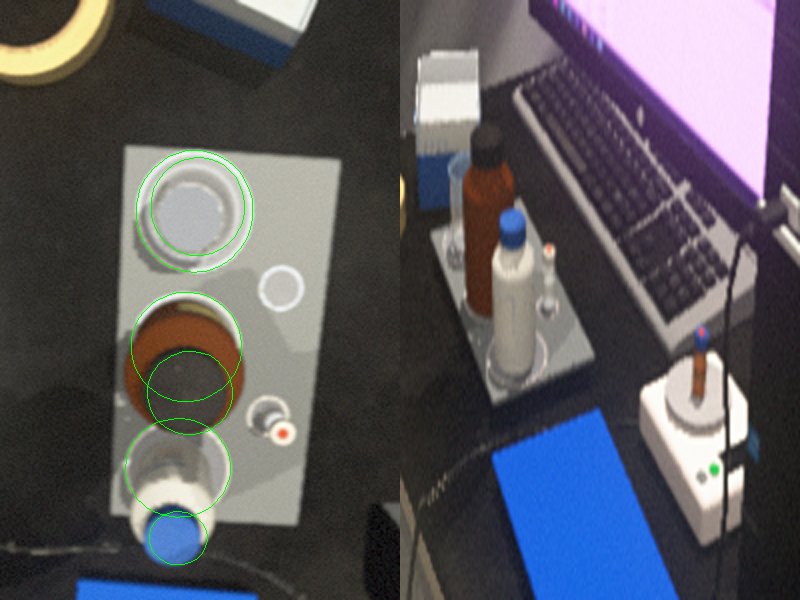

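The final picture shows the beaker, amber bottle and white bottle upright and matching the projected marks to about 1 mm. The white-capped vial is untouched, and the blue-capped vial stands on the pan.

```bash
python3 -c "
from plant import r
print(r.job_done())"
```

```text
the job is handed in; nothing more can be done
None
```

I handed the job in at about 40 s: the blue-capped vial stands upright in the middle of the balance pan, both bottles and the beaker are back upright on their marks to within about 1 mm, and the white-capped vial was not touched.

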